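# Close the guard on its interlock

## Task

The brown dropper bottle has fallen over in the path of the mixer's guard. Stand it upright on the middle of the round mixing plate and let go of it, then push the guard hood along the bench over it, without tipping or forcing it, until its flat tongue has gone straight and fully home into the slot of the interlock switch. Leave the bottle standing on the plate and the other things on the bench where they are.

Things in the scene. Friction and masses are not known exactly. Their poses are not given: they have to be found in the camera images.
- station: Fixed grey steel station. Origin at bench level under the centre of its round mixing plate; +x is the way the guard must travel (world -y, turned by up to 0.25 rad), z up. Base plate 6 mm thick, 80 mm wide, x = -50 to 135 mm; runners pass on either side of it.
- plate_top (a point): Centre of the top of the mixing plate, a black disc of diameter 60 mm on a grey disc of 74 mm; at station (0, 0, 16) mm; axes as the station's.
- stop_left (a point): Middle of the face of one of two stop blocks (22 mm wide, 24 mm high) that the guard's runners meet when the tongue is fully home; at station (67.5, 60, 12) mm, the other at y = -60. Guard and station origins then nearly coincide (guard 2.5 mm farther along station +x).
- slot_mouth (a point): Centre of the mouth of the interlock slot, at station (75, 0, 130) mm, in the front of the grey switch head (x = 75 to 125, y = -35 to 35, z = 110 to 150 mm) on its post; axes as the station's. The slot is 10 mm high; its sides narrow from 50 mm apart at the mouth to 32 mm apart 20 mm farther in.
- slot_end (a point): Closed inner end of the slot on its centre line, at station (115, 0, 130) mm, 40 mm in from the mouth; axes as the station's.
- guard: Loose guard hood, 0.5 to 0.8 kg, on two steel runners: clear sides and top, white back, open below and in front. x = -65 to 65, y = -65 to 65 mm, top at z = 128 mm; inside 120 mm wide, 124 mm high. Origin at bench level under its centre; +x out of the open front, z up. Too wide to grasp; slides with friction when pushed. It starts turned up to 0.3 rad from world -y.
- tongue_tip (a point): Front end of the guard's flat steel tongue, at guard (110, 0, 130) mm; axes as the guard's. The tongue is 26 mm wide, 4 mm thick, lies level on top of the hood and sticks out 45 mm past its front edge; its end is rounded to a half circle.
- guard_back (a point): Middle of the outside of the guard's flat back wall, at guard (-65, 0, 75) mm; axes as the guard's. The wall is 128 mm wide and reaches from 4 to 128 mm above the bench. Pushed flat against both open fingertips, the guard keeps to them on gentle curves, a point some 20 mm ahead of its centre moving along its heading, as a car does.
- fallen_bottle: Brown dropper bottle with black teat, fallen on its side between guard and station. 96 mm long: round body of diameter 37 mm for 62 mm from the base, then collar and teat of diameter 23 mm; 60 to 100 g. Origin at the centre of its base, +z along its axis from base to teat (at the start level, 18.5 mm above the bench, pointing to the robot's right, 1.35 rad clockwise from world +x, within 0.4 rad).
- beaker_100: Standing glass beaker, 59x56x71 mm; a loose bystander. Origin at the centre of its underside, z up.
- weighing_bottle: Standing open glass weighing bottle, diameter 36 mm, 52 mm high; a loose bystander. Origin at the centre of its underside, z up.
- dropper_2: White dropper bottle with black teat, standing, diameter 37 mm, 96 mm high; a loose bystander. Origin at the centre of its underside, z up.
- stopper_0: Rubber stopper, diameter 25 mm, 24 mm high; a loose bystander. Origin at the centre of its underside, z up.
- crucible: Porcelain crucible, diameter 41 mm, 32 mm high; a loose bystander. Origin at the centre of its underside, z up.
- weigh_dish: Shallow weighing dish, 72x75x14 mm; a loose bystander. Origin at the centre of its underside, z up.
Things that resemble listed ones, but are neither listed nor needed, are in the scene too. Leave any orange look-alike of the station alone.

How it is judged:
On the way, in this order (a step that is already met when the one before it is completed fails the run):
1. the brown bottle stands upright on the mixing plate, released, while the guard is still open (horizontal distance between fallen_bottle and plate_top below 0.02 m and z of fallen_bottle in the frame of plate_top between -0.006 and 0.006 m and angle between fallen_bottle's own z axis and vertical below 0.1 rad and linear speed of fallen_bottle below 0.03 m/s and contact force between fallen_bottle and the fingers below 0.05 N and x of tongue_tip in the frame of slot_mouth below -0.03 m), for 0.2 s.
2. the tongue has begun to enter the slot mouth (x of tongue_tip in the frame of slot_mouth between 0.004 and 0.024 m and y of tongue_tip in the frame of slot_mouth between -0.016 and 0.016 m).
At the end, for the whole second after the job is handed in: Tongue home: tip within 10 mm of the slot's inner end and 4.5 mm of its centre line; guard square to the station within 0.07 rad, flat, at rest. Brown bottle upright (0.1 rad), at rest on the mixing plate, its axis within 20 mm of the centre (horizontal distance between fallen_bottle and plate_top below 0.02 m and z of fallen_bottle in the frame of plate_top between -0.006 and 0.006 m and angle between fallen_bottle's own z axis and vertical below 0.1 rad and linear speed of fallen_bottle below 0.03 m/s and x of tongue_tip in the frame of slot_end above -0.01 m and y of tongue_tip in the frame of slot_end between -0.0045 and 0.0045 m and z of tongue_tip in the frame of slot_end between -0.006 and 0.006 m and angle between the x axis of guard and the x axis of station, either way round below 0.07 rad and angle between guard's own z axis and vertical below 0.05 rad and linear speed of guard below 0.02 m/s); the robot touches nothing.
It fails at once if a bystander was moved more than 25 mm (distance of any of beaker_100, weighing_bottle, dropper_2, stopper_0, crucible, weigh_dish from where it was at the start of the episode above 0.025 m).
It fails at once if a bystander was knocked over (angle between any of beaker_100, weighing_bottle, dropper_2, stopper_0, crucible, weigh_dish's own z axis and vertical above 0.5 rad).
It fails at once if the guard was tipped or lifted (angle between guard's own z axis and vertical above 0.25 rad or height (world z) of guard above 0.03 m).
It fails at once if the guard was forced against the station with more than 45 N (contact force between guard and station above 45 N).
It also fails if it takes over 72 s, if anything falls off the work surface, if the arm or the gripper's body presses on something with over 40 N, if the wrist force passes 120 N, or if a joint passes its speed limit or range.

## Robot

A 7-joint arm with a two-finger parallel gripper is mounted at the origin on a cart in front of the work surface, level with it; the furniture and walls round the work are solid. World frame = base frame: x ahead of the robot, y to its left, z up, the work surface at z = 0. Lengths are in m, angles in rad, forces in N, time in s.
With the tool pointing down it reaches from about 0.35 to 0.9 m from the base axis. Payload 8.1 kg.
Tool frame: the origin (TCP) lies at the very end of the fingers, on their centre line; the grasp point (between the pads) lies 19 mm behind it (arm.grasp_offset is the distance from the TCP to the grasp point, in m); z points along the fingers, y is the direction in which the jaws open and shut (so a half turn about z gives the same grasp; the last joint's range is limited). The gripper opens to 92 mm and grips with 3 to 60 N. Pads are 19 mm wide; open, the fingers measure 130 mm over their backs; the gripper's body (75 mm by 190 mm) begins 47 mm behind the grasp point.
Start: joints at [-1.211, 0.434, 0.025, 1.573, -0.012, 1.134, -0.075], TCP at [0.279, 0.559, 0.227] pointing down, gripper open.
Joint ranges: [-2.62, 2.62], [-0.44, 2.09], [-1.27, 1.32], [0.08, 2.57], [-1.32, 4.46], [0.12, 2], [-2.74, 2.74]. Speed limits (rad/s): [2.22, 2.22, 3.01, 3.01, 3.14, 3.14, 3.14].

## Interface

Orientations are given as a rotation vector (axis times angle).
In Python, from cell import arm, eyes, workorder gives the robot as it stands.
- The arm moves only by the shell command python3 -m inch 'ROWS' [FORCE]. ROWS is JSON, a list that holds one entry, the list of rows, each a list of 5 numbers: the closure, from 0 (fully open) to 1 (shut), then the shift along the tool's x, y, z in mm, then the turn about the tool's z in degrees. A call has 1 to 12 rows; each row shifts and turns the pose as measured when the row begins, along the tool's axes as they then stand; what a row does not reach is not made up. A row lasts 1/10 s, in which the tool goes at most 50 mm and 8.59 degrees, less where a joint would pass 70% of its speed; a pose out of reach is approached as far as the arm can. A call with a gripper value outside its range is refused whole. The fingers move at their own pace and stop on an object; FORCE is the grip in N (left out, the last holds). Time passes only in rows, so rows that do not move let the fingers close. It gives the time, the measured TCP pose, the force and the opening at its end, in the units of the state.
- arm.observe(): the state, without advancing time (a new reading comes with each control period).
- eyes.get_image(name): name is "side" or "top" or "wrist"; returns a dict with "frame" (420x560x3 uint8, blue, green, red), "intrinsics" (3x3 intrinsics, pixels), "rvec" (rotation vector, rad) and "tvec" (3), from world to camera coordinates, as OpenCV has them; the wrist camera has in their place "T_tool_cam" (4x4, takes a point from camera to tool coordinates, whose origin is the TCP and whose axes are the flange's). Camera axes: x right, y down, z forward; pixel columns grow to the right and rows downward; lengths in m; the calibration is good to about 2 mm. A picture is of the moment at which its call begins: read the wrist's pose just before it. There is no depth.
- workorder.sign_off(): hands the job in, once; it reports no verdict.
The state is a dict: "clock": time; "joints": joint angles; "dq": joint speeds; "joint_efforts": joint torques, N m; "position": TCP position; "ee_rot": TCP orientation; "force": force on the tool from outside, world axes, zero at the start; "ft_torque": the same for the moment, N m; "width": opening from 0.0 (shut) to 1.0 (fully open).
Only numpy, scipy, OpenCV 4.12 (cv2) and the standard library are available. Lean on these libraries where they do the work, as an engineer would, in place of code of your own. Each camera call takes 0.05 s, during which the arm holds its last target.

## Working session

There is one attempt and no reset: what is moved stays moved. The work goes in short steps, Python scripts to look and compute and a shell command to move; the robot and the scene stay as the last step left them, time stands still between calls to the robot, and variables do not carry over. Pictures are saved under pics/ and viewed, and the job is handed in when it is done.

```bash
ls; mkdir -p pics; cat > h.py <<'E'
import numpy as np, cv2
from cell import arm, eyes, workorder
def shot(n,f):
    s=arm.observe(); im=eyes.get_image(n); cv2.imwrite('pics/'+f,im['frame']); return s,im
E
python3 - <<'E'
from h import *
s=arm.observe(); print(s, arm.grasp_offset)
for n in ['side','top','wrist']:
    s,im=shot(n,n+'0.png'); print(n,{k:v for k,v in im.items() if k!='frame'})
E
```

```text
pics
{'clock': 0.0, 'joints': array([-1.21058349,  0.43521134,  0.02494554,  1.57411081, -0.01156184,
        1.13400179, -0.07507177]), 'dq': array([ 0.00070852,  0.00066853, -0.00113101,  0.00020094, -0.00227362,
        0.00071369,  0.0005759 ]), 'joint_efforts': array([ 3.31222418e-04, -6.67856669e+01,  9.85029079e-01, -3.14448380e+01,
       -6.05625054e-02,  4.32571897e-02,  1.25582342e-04]), 'position': array([0.27885826, 0.55875916, 0.2259466 ]), 'ee_rot': array([-7.20468795e-01, -3.05765711e+00,  2.47304357e-03]), 'force': array([-0.01459421, -0.57093301, -0.02908313]), 'ft_torque': array([ 0.02276883, -0.00071879, -0.00526326]), 'width': 0.9998924416888096} 0.0188
side {'intrinsics': array([[507.61531285,   0.        , 287.17614659],
       [  0.        , 507.61531285, 212.75170863],
       [  0.        ,   0.        ,   1.        ]]), 'rvec': array([ 2.08363211, -0.0876876 ,  0.04140725]), 'tvec': array([-0.51771828,  0.04013743,  1.49265151])}
top {'intrinsics': array([[515.12141092,   0.        , 281.89930068],
       [  0.        , 515.12141092, 208.03008463],
       [  0.        ,   0.        ,   1.        ]]), 'rvec': array([ 2.11069389, -2.13171779,  0.19248758]), 'tvec': array([-0.10446535,  0.54959585,  1.43930002])}
wrist {'intrinsics': array([[362.0637479 ,   0.        , 276.91431802],
       [  0.        , 362.0637479 , 205.45480334],
       [  0.        ,   0.        ,   1.        ]]), 'T_tool_cam': array([[-1.59129324e-04, -9.69653683e-01, -2.44482535e-01,
         6.49742116e-02],
       [ 9.99999709e-01, -3.36776582e-04,  6.84823459e-04,
        -9.09238062e-04],
       [-7.46377582e-04, -2.44482355e-01,  9.69653454e-01,
        -1.59230880e-01],
       [ 0.00000000e+00,  0.00000000e+00,  0.00000000e+00,
         1.00000000e+00]])}
```

View pics/side0.png

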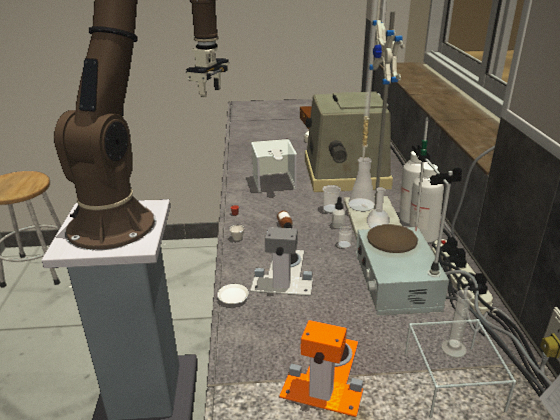

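View pics/top0.png

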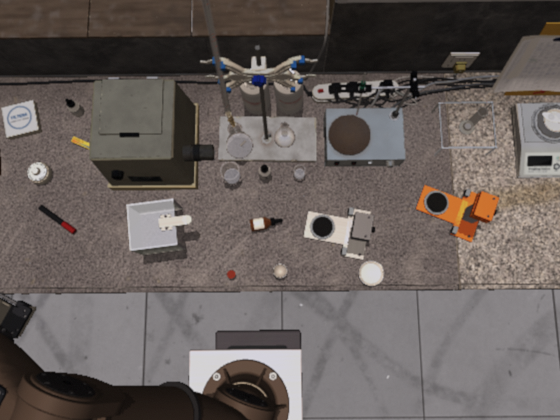

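View pics/wrist0.png

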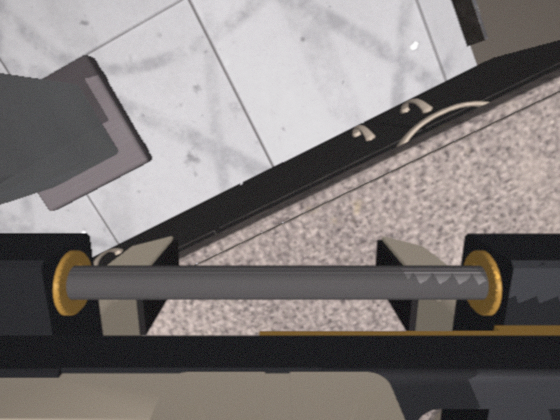

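```bash
cat >> h.py <<'E'
R=lambda v: cv2.Rodrigues(np.asarray(v,float))[0]
def cam(n,im,s):
    """returns Rwc (cam->world), centre"""
    if n=='wrist':
        T=np.eye(4);T[:3,:3]=R(s['ee_rot']);T[:3,3]=s['position'];T=T@im['T_tool_cam'];return T[:3,:3],T[:3,3]
    A=R(im['rvec']);return A.T,-A.T@im['tvec']
def atz(n,im,s,uv,z):
    A,c=cam(n,im,s);d=A@np.linalg.inv(im['intrinsics'])@[uv[0],uv[1],1.];return c+d*(z-c[2])/d[2]
def proj(n,im,s,p):
    A,c=cam(n,im,s);q=im['intrinsics']@(A.T@(np.asarray(p,float)-c));return q[:2]/q[2]
def tri(rays):
    """rays: list of (n,im,s,uv)"""
    M=np.zeros((3,3));b=np.zeros(3)
    for n,im,s,uv in rays:
        A,c=cam(n,im,s);d=A@np.linalg.inv(im['intrinsics'])@[uv[0],uv[1],1.];d/=np.linalg.norm(d)
        P=np.eye(3)-np.outer(d,d);M+=P;b+=P@c
    p=np.linalg.solve(M,b)
    res=[np.linalg.norm((np.eye(3)-0)@(proj(n,im,s,p)-uv)) if 0 else float(np.linalg.norm(proj(n,im,s,p)-np.array(uv))) for n,im,s,uv in rays]
    return p,res
import pickle
def save(n,f):
    s,im=shot(n,f+'.png'); pickle.dump((n,im,s),open('pics/'+f+'.pkl','wb')); return n,im,s
def load(f): return pickle.load(open('pics/'+f+'.pkl','rb'))
def crop(f,x0,y0,x1,y1,k,out):
    i=cv2.imread('pics/'+f+'.png')[y0:y1,x0:x1]; cv2.imwrite('pics/'+out+'.png',cv2.resize(i,None,fx=k,fy=k,interpolation=cv2.INTER_CUBIC))
E
python3 - <<'E'
from h import *
t=save('top','t1'); d=save('side','s1')
crop('t1',110,180,390,300,2.8,'t1c'); crop('s1',210,130,370,310,3.3,'s1c')
for nm,uv,z in [('guard front',(178,225),.128),('guard back',(129,225),.128),('tip',(191,220),.13),('botbase',(252,225),.018),('teat',(281,222),.018),('plate',(322,227),.016),('head',(361,225),.15),('wb',(232,175),.05),('w',(265,172),.05),('oven corner',(197,187),.0),('oven top corner',(188,170),.2),('stopper',(231,274),.02),('cruc',(281,270),.03)]:
    print(nm,atz(*t,uv,z).round(3))
print(R(t[2]['ee_rot']).round(3))
E
```

```text
guard front [0.49  0.174 0.128]
guard back [0.491 0.307 0.128]
tip [0.503 0.138 0.13 ]
botbase [ 0.505 -0.021  0.018]
teat [ 0.513 -0.107  0.018]
plate [ 0.497 -0.227  0.016]
head [ 0.481 -0.322  0.15 ]
wb [0.649 0.036 0.05 ]
w [ 0.657 -0.061  0.05 ]
oven corner [0.625 0.146 0.   ]
oven top corner [0.625 0.136 0.2  ]
stopper [0.362 0.039 0.02 ]
cruc [ 0.372 -0.106  0.03 ]
[[-0.895  0.447 -0.   ]
 [ 0.447  0.895 -0.001]
 [-0.    -0.001 -1.   ]]
```

View pics/t1c.png

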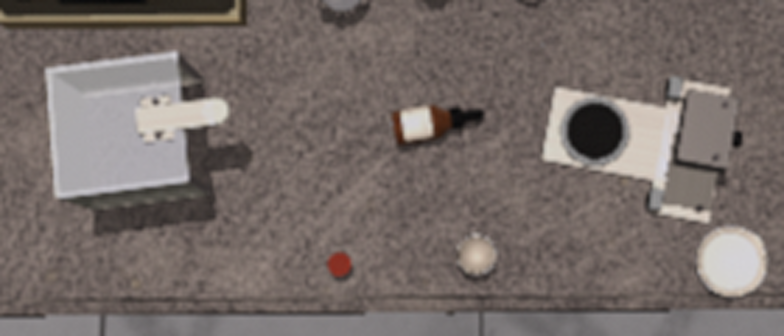

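View pics/s1c.png

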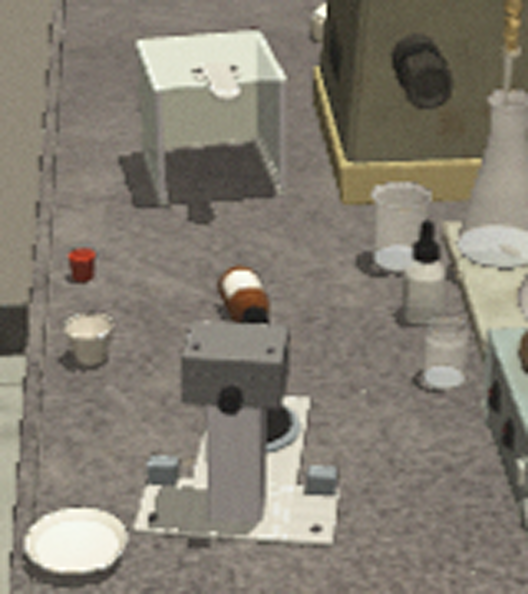

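```bash
cat >> h.py <<'E'
def plan(target,heading=None,n=None,s=None,step=45):
    """rows (dx,dy,dz mm, turn deg) from measured pose to target TCP with tool-x heading (deg, world)"""
    s=s or arm.observe(); A=R(s['ee_rot']); p=np.array(s['position']); h0=np.degrees(np.arctan2(A[1,0],A[0,0]))
    d=np.array(target)-p; dh=0 if heading is None else (heading-h0+180)%360-180
    n=n or int(max(np.ceil(np.linalg.norm(d)*1000/step),np.ceil(abs(dh)/7.5),1))
    print('h0 %.2f p %s n %d total %s dh %.2f'%(h0,p.round(4),n,(d*1000).round(1),dh))
    for i in range(n):
        h=np.radians(h0+dh*i/n); X=np.array([np.cos(h),np.sin(h),0]);Y=np.array([np.sin(h),-np.cos(h),0])
        q=d*1000/n; print([0,round(float(q@X)),round(float(q@Y)),round(float(-q[2])),round(-dh/n,1)],end=',')
    print()
E
python3 - <<'E'
from h import *
plan([.50,-.20,.30],90)
s=arm.observe();print(s['joints'].round(2))
E
```

```text
h0 153.48 p [0.2789 0.559  0.2264] n 18 total [ 221.1 -759.    73.6] dh -63.48
[0, -30, -32, -4, np.float64(3.5)],[0, -32, -30, -4, np.float64(3.5)],[0, -34, -28, -4, np.float64(3.5)],[0, -35, -26, -4, np.float64(3.5)],[0, -37, -24, -4, np.float64(3.5)],[0, -38, -22, -4, np.float64(3.5)],[0, -39, -19, -4, np.float64(3.5)],[0, -41, -17, -4, np.float64(3.5)],[0, -42, -14, -4, np.float64(3.5)],[0, -42, -12, -4, np.float64(3.5)],[0, -43, -9, -4, np.float64(3.5)],[0, -43, -6, -4, np.float64(3.5)],[0, -44, -4, -4, np.float64(3.5)],[0, -44, -1, -4, np.float64(3.5)],[0, -44, 2, -4, np.float64(3.5)],[0, -44, 4, -4, np.float64(3.5)],[0, -43, 7, -4, np.float64(3.5)],[0, -43, 10, -4, np.float64(3.5)],
[-1.21  0.43  0.02  1.57 -0.01  1.13 -0.08]
```

```bash
python3 -m inch '[[[0,-30,-32,-10,3.5],[0,-32,-30,-10,3.5],[0,-34,-28,-10,3.5],[0,-35,-26,-10,3.5],[0,-37,-24,-10,3.5],[0,-38,-22,-10,3.5],[0,-39,-19,-5,3.5],[0,-41,-17,-5,3.5],[0,-42,-14,-4,3.5]]]' 20
```

```text
clock: 1.15
position: [0.3897, 0.171, 0.3006]
ee_rot: [-1.537, -2.737, 0.001]
force: [0.9, 0.5, 0.3]
width: 1.001
```

```bash
python3 -m inch '[[[0,-42,-12,0,3.5],[0,-43,-9,0,3.5],[0,-43,-6,0,3.5],[0,-44,-4,0,3.5],[0,-44,-1,0,3.5],[0,-44,2,0,3.5],[0,-44,4,0,3.5],[0,-43,7,0,3.5],[0,-43,10,0,3.5],[0,0,0,0,0]]]'
python3 - <<'E'
from h import *
s=arm.observe();print(s['joints'].round(2))
save('wrist','w1')
plan([.50,-.20,.30],90)
E
```

```text
clock: 2.15
position: [0.4963, -0.2323, 0.3024]
ee_rot: [2.255, 2.184, 0.008]
force: [0.0, 0.3, 0.3]
width: 0.999
[-0.23  0.28  0.75  1.69 -0.21  1.24  0.54]
h0 88.36 p [ 0.4962 -0.2295  0.3022] n 1 total [ 3.8 29.5 -2.2] dh 1.64
[0, 30, 3, 2, np.float64(-1.6)],
```

View pics/w1.png

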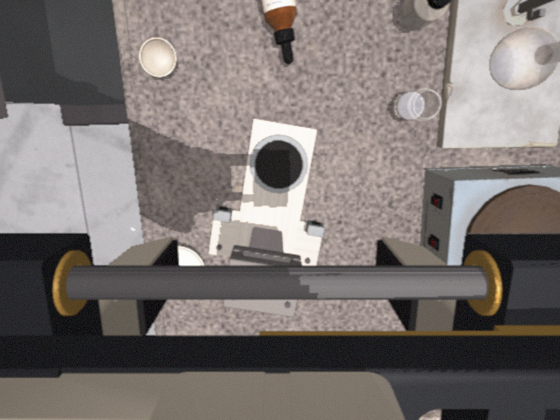

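```bash
python3 -m inch '[[[0,43,4,2,-1.6],[0,43,0,0,0],[0,43,0,0,0],[0,40,0,0,0],[0,0,0,0,0]]]'
python3 - <<'E'
from h import *
save('wrist','w2')
crop('w1',190,100,350,250,4.5,'w1c')
crop('w2',180,0,400,240,2.5,'w2c')
E
```

```text
clock: 2.7
position: [0.4996, -0.0516, 0.2997]
ee_rot: [-2.217, -2.224, -0.008]
force: [0.7, -0.0, -0.3]
width: 1.003
```

View pics/w2.png

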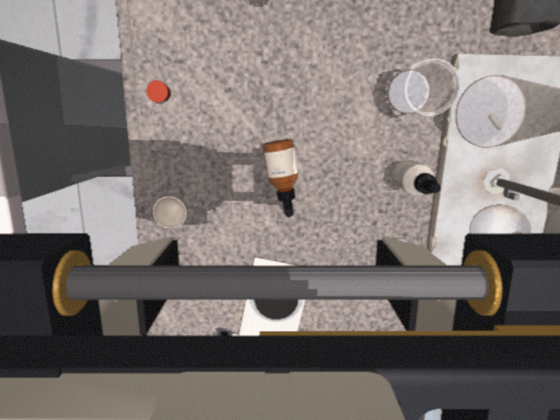

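View pics/w1c.png

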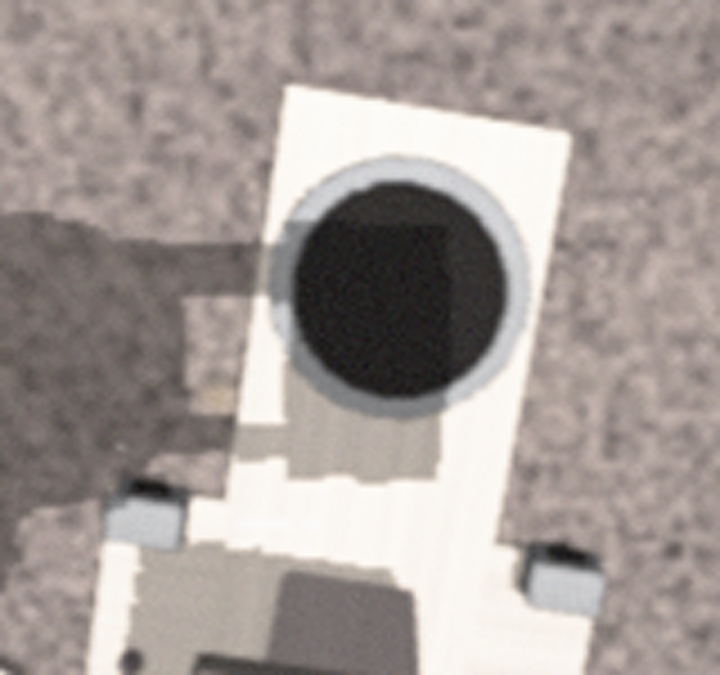

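```bash
python3 - <<'E'
from h import *
w=load('w1')
c=atz(*w,(278.9,164.4),.016)
a=atz(*w,(253.8,118.9),.006);b=atz(*w,(317.1,129.3),.006);e=atz(*w,(300.7,220),.006)
l=atz(*w,(222.7,210.4),.024);r=atz(*w,(315.8,223.8),.024)
deg=lambda v:np.degrees(np.arctan2(v[1],v[0]))
print('disc',c.round(4),'a',a.round(4),'b',b.round(4),np.linalg.norm(b-a))
print('stops',l.round(4),r.round(4),np.linalg.norm(l-r))
print('headings',deg(b-a)-90,deg(r-l)-90,deg(e-b))
h=np.radians(deg(r-l)-90);u=np.array([np.cos(h),np.sin(h),0]);print(c+u*.0675,(l+r)/2, (a+b)/2+u*.05)
w=load('w1');v=load('w2');
E
```

```text
disc [ 0.5005 -0.2275  0.016 ] a [ 0.4716 -0.172   0.006 ] b [ 0.549 -0.187  0.006] 0.07885416107849867
stops [ 0.4285 -0.2817  0.024 ] [ 0.5447 -0.3031  0.024 ] 0.1181931499893921
headings -100.95059908950444 -100.4442469133902 -100.81070616268934
[ 0.48827391 -0.2938714   0.016     ] [ 0.48660686 -0.29241644  0.024     ] [ 0.50123714 -0.22867694  0.006     ]
```

View pics/w2c.png

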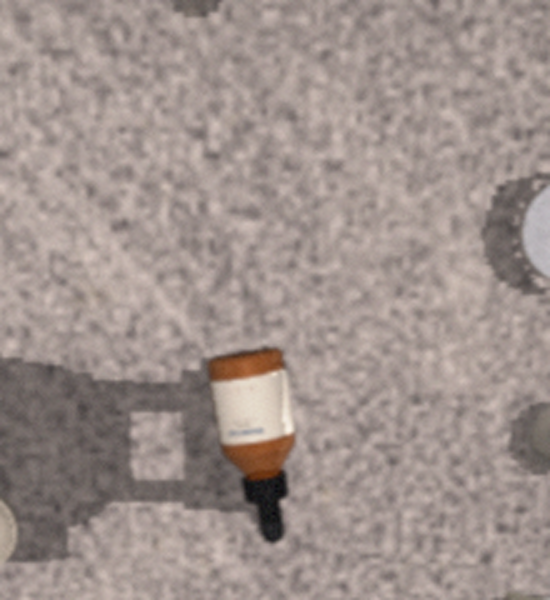

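```bash
python3 - <<'E'
from h import *
crop('w1',240,0,330,75,8,'w1b')
w=load('w2')
b=atz(*w,(278.4,142),.0185);t=atz(*w,(289.2,216),.0185);k=atz(*w,(286.2,194.6),.0185)
print(b,t,k,np.linalg.norm(t-b),np.linalg.norm(k-b),np.degrees(np.arctan2(*(t-b)[1::-1])))
E
```

```text
[ 0.50217301 -0.01813098  0.0185    ] [ 0.5161918  -0.11036867  0.0185    ] [ 0.51214653 -0.08274277  0.0185    ] 0.09329694036031204 0.06537702606672781 -81.3580106780756
```

View pics/w1b.png

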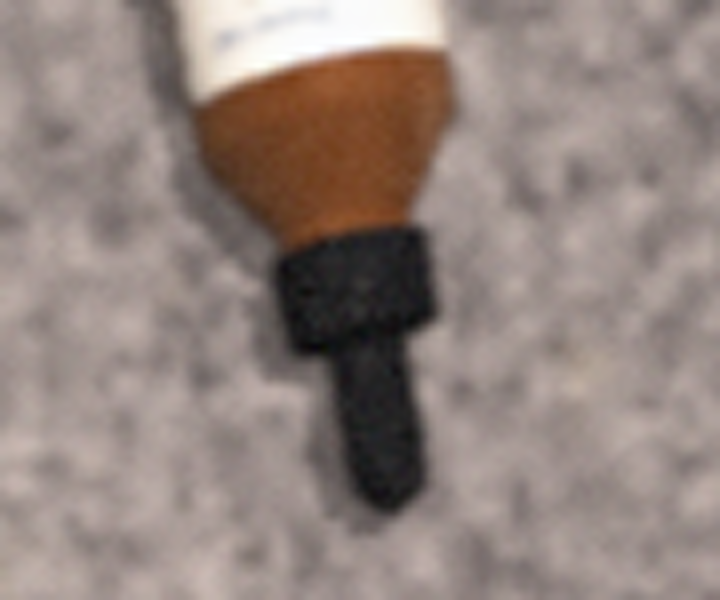

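```bash
python3 - <<'E'
from h import *
a=load('w1');b=load('w2')
for p,q in [((285.3,36),(286.2,194.6)),((288.5,63.5),(289.2,216))]:
    x,r=tri([(*a,p),(*b,q)]);print(x.round(4),r, atz(*a,p,.0185).round(4),atz(*b,q,.0185).round(4))
plan([.513,-.086,.13],98.6)
E
```

```text
[ 0.5121 -0.0824  0.0202] [0.023395657496767763, 0.021231687509693325] [ 0.5122 -0.082   0.0185] [ 0.5121 -0.0827  0.0185]
[ 0.5157 -0.111   0.0162] [0.4686901721958771, 0.4263878864672852] [ 0.5151 -0.1113  0.0185] [ 0.5162 -0.1104  0.0185]
h0 90.06 p [ 0.4995 -0.0544  0.2999] n 4 total [  13.5  -31.6 -169.9] dh 8.54
[0, -8, 3, 42, np.float64(-2.1)],[0, -8, 3, 42, np.float64(-2.1)],[0, -8, 3, 42, np.float64(-2.1)],[0, -8, 2, 42, np.float64(-2.1)],
```

```bash
python3 -m inch '[[[0,-8,3,42,-2.1],[0,-8,3,42,-2.1],[0,-8,3,42,-2.1],[0,-8,3,42,-2.1],[0,0,0,0,0]]]'
python3 - <<'E'
from h import *
plan([.5125,-.085,.0025],98.6)
E
```

```text
clock: 3.25
position: [0.5159, -0.0855, 0.1295]
ee_rot: [2.034, 2.387, 0.016]
force: [0.3, 0.3, -0.1]
width: 0.997
h0 99.14 p [ 0.5159 -0.0855  0.1295] n 3 total [  -3.4    0.5 -127. ] dh -0.54
[0, 0, -1, 42, np.float64(0.2)],[0, 0, -1, 42, np.float64(0.2)],[0, 0, -1, 42, np.float64(0.2)],
```

```bash
python3 -m inch '[[[0,0,-2,40,0],[0,0,-1,40,0],[0,0,0,30,0],[0,0,0,12,0],[0,0,0,3,0],[0,0,0,0,0]]]'
python3 - <<'E'
from h import *
plan([.5125,-.085,.0025],98.6)
E
```

```text
clock: 3.85
position: [0.5207, -0.0869, 0.0102]
ee_rot: [2.035, 2.376, 0.029]
force: [0.2, -0.8, 1.0]
width: 1.003
h0 98.83 p [ 0.5207 -0.0869  0.0102] n 1 total [-8.2  1.9 -7.7] dh -0.23
[0, 3, -8, 8, np.float64(0.2)],
```

```bash
python3 -m inch '[[[0,3,-8,6,0],[0,0,-1,2,0],[0,0,0,0,0]]]'
python3 - <<'E'
from h import *
plan([.5125,-.085,.0025],98.6)
s=arm.observe();print(R(s['ee_rot']).round(3),s['force'])
E
```

```text
clock: 4.15
position: [0.5133, -0.085, 0.0052]
ee_rot: [2.032, 2.373, 0.035]
force: [-0.4, -0.2, 0.6]
width: 1.001
h0 98.84 p [ 0.5133 -0.085   0.0052] n 1 total [-0.8  0.  -2.7] dh -0.24
[0, 0, -1, 3, np.float64(0.2)],
[[-0.154  0.988  0.028]
 [ 0.988  0.154  0.006]
 [ 0.002  0.028 -1.   ]] [-0.44421747 -0.19246557  0.55531439]
```

```bash
python3 -m inch '[[[0,0,-1,2,0],[1,0,0,0,0],[1,0,0,0,0],[1,0,0,0,0],[1,0,0,0,0],[1,0,0,0,0],[1,0,0,0,0],[1,0,0,0,0],[1,0,0,0,0]]]' 4
```

```text
clock: 5.05
position: [0.5132, -0.0852, 0.004]
ee_rot: [2.031, 2.372, 0.037]
force: [-0.4, 0.7, 0.0]
width: 0.355
```

```bash
python3 -m inch '[[[1,0,0,0,0],[1,0,0,0,0],[1,0,0,0,0]]]'; python3 - <<'E'
from h import *
save('wrist','w3')
E
```

```text
clock: 5.35
position: [0.5131, -0.0852, 0.004]
ee_rot: [2.031, 2.372, 0.037]
force: [0.6, 0.8, 0.4]
width: 0.243
```

View pics/w3.png

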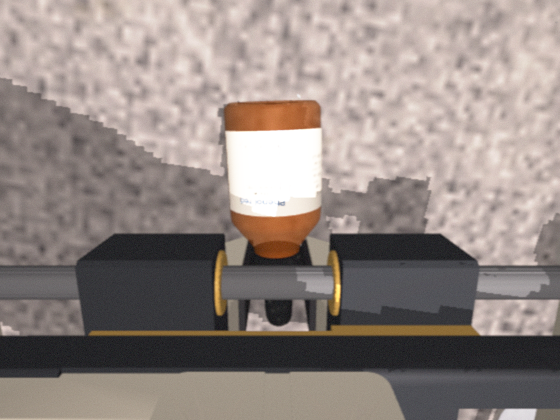

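```bash
python3 -m inch '[[[1,3,0,-9,0],[1,4,0,-9,0],[1,6,0,-8,0],[1,6,0,-7,0],[1,8,0,-6,0],[1,8,0,-6,0],[1,0,0,0,0]]]'; python3 - <<'E'
from h import *
save('wrist','w4');save('side','s4');crop('s4',200,130,340,300,3.3,'s4c')
E
```

```text
clock: 6.1
position: [0.5058, -0.0467, 0.0537]
ee_rot: [2.03, 2.373, 0.039]
force: [0.4, -0.2, -1.1]
width: 0.243
```

View pics/w4.png

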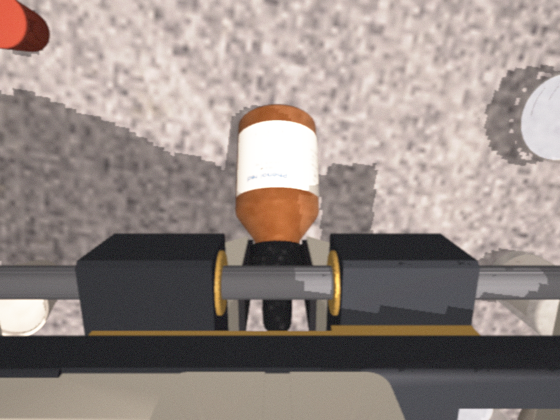

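View pics/s4c.png

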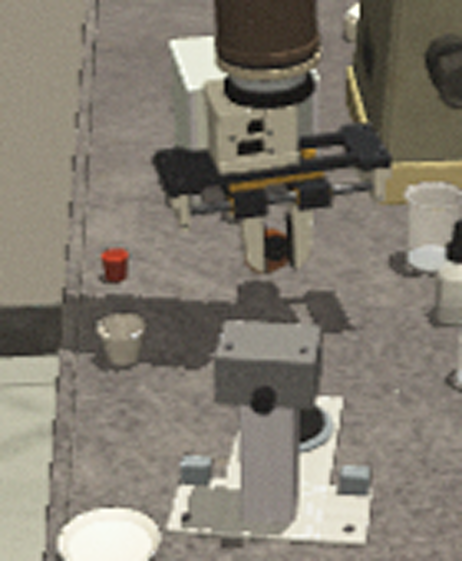

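```bash
cat >> h.py <<'E'
def tilt_table(im,L=.068,ths=range(0,111,10),off=0.):
    T=np.linalg.inv(im['T_tool_cam']);K=im['intrinsics']
    for t in ths:
        a=np.radians(t);ax=np.array([np.cos(a),0,np.sin(a)]);n=np.array([-np.sin(a),0,np.cos(a)])
        g=np.array([0,0,-.0188+off]);f=np.linspace(0,2*np.pi,60)
        def pr(P): q=(T[:3,:3]@P.T).T+T[:3,3];q=(K@q.T).T;return q[:,:2]/q[:,2:]
        def circ(d,r): return pr(g+ax*d+r*(np.outer(np.cos(f),n)+np.outer(np.sin(f),[0,1,0])))
        B=circ(L,.0185);S=circ(L-.045,.0185)
        print(t,'base rows %.0f-%.0f width %.0f | shoulder width %.0f rows %.0f-%.0f'%(B[:,1].min(),B[:,1].max(),np.ptp(B[:,0]),np.ptp(S[:,0]),S[:,1].min(),S[:,1].max()))
E
python3 - <<'E'
from h import *
tilt_table(load('w4')[1])
E
```

```text
0 base rows 103-106 width 100 | shoulder width 92 rows 209-235
10 base rows 98-116 width 92 | shoulder width 90 rows 214-224
20 base rows 99-129 width 85 | shoulder width 87 rows 215-221
30 base rows 105-144 width 79 | shoulder width 85 rows 208-228
40 base rows 115-160 width 74 | shoulder width 83 rows 204-237
50 base rows 128-177 width 70 | shoulder width 81 rows 202-246
60 base rows 143-196 width 67 | shoulder width 80 rows 203-256
70 base rows 159-214 width 64 | shoulder width 78 rows 206-267
80 base rows 177-234 width 63 | shoulder width 78 rows 210-277
90 base rows 195-254 width 62 | shoulder width 77 rows 215-288
100 base rows 214-274 width 61 | shoulder width 77 rows 222-298
110 base rows 233-295 width 61 | shoulder width 77 rows 230-308
```

```bash
python3 -m inch '[[[1,0,0,-40,0],[1,0,0,0,0],[1,0,0,30,0],[1,0,0,-30,0],[1,0,0,0,0]]]' 3; python3 - <<'E'
from h import *
save('wrist','w5')
E
```

```text
clock: 6.7
position: [0.5037, -0.0503, 0.0903]
ee_rot: [2.034, 2.372, 0.027]
force: [0.5, -0.4, -0.0]
width: 0.069
```

View pics/w5.png

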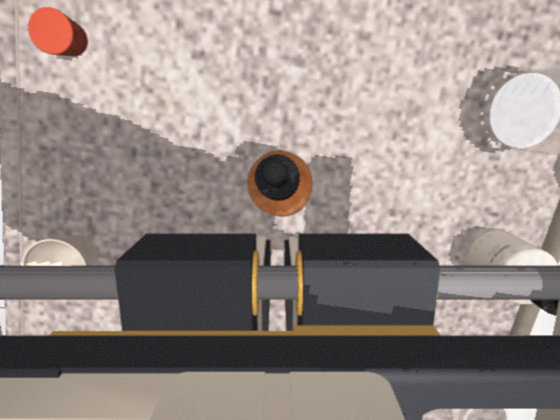

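```bash
python3 -m inch '[[[0,0,0,-30,0],[0,0,0,-30,0],[0,0,0,-30,0],[0,0,0,0,0]]]' 15; python3 - <<'E'
from h import *
save('wrist','w6');save('side','s6');crop('s6',200,130,340,300,3.3,'s6c')
E
```

```text
clock: 7.15
position: [0.4984, -0.0505, 0.1781]
ee_rot: [2.039, 2.376, 0.019]
force: [-0.3, 0.1, 0.1]
width: 0.327
```

View pics/w6.png

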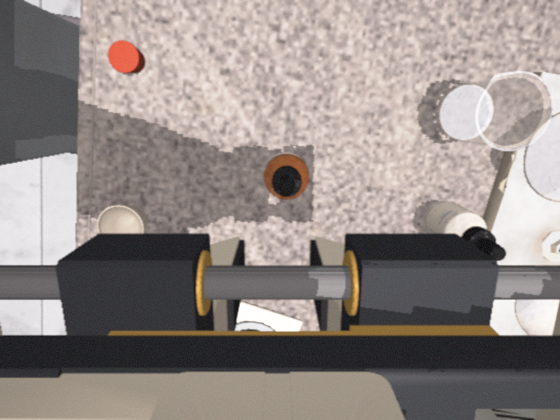

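View pics/s6c.png

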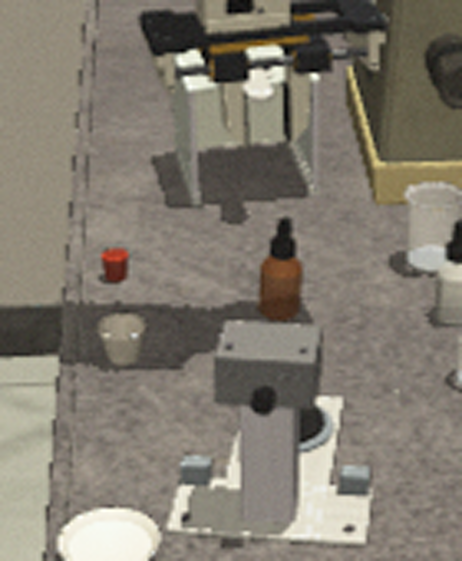

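```bash
python3 - <<'E'
from h import *
crop('w6',250,140,330,220,8,'w6c')
a=load('w6');b=load('s6');t=save('top','t6');crop('t6',220,190,320,250,7,'t6c')
for uv in [(286,183)]: print(atz(*a,uv,.096),tri([(*a,uv),(*b,(286,197.3))]))
print(atz(*a,(286,177),.045))
E
```

```text
[ 0.50276895 -0.03029064  0.096     ] (array([ 0.50870528, -0.03199421,  0.08788675]), [7.651979412632438, 1.8702562197241643])
[ 0.50553238 -0.034489    0.045     ]
```

View pics/w6c.png

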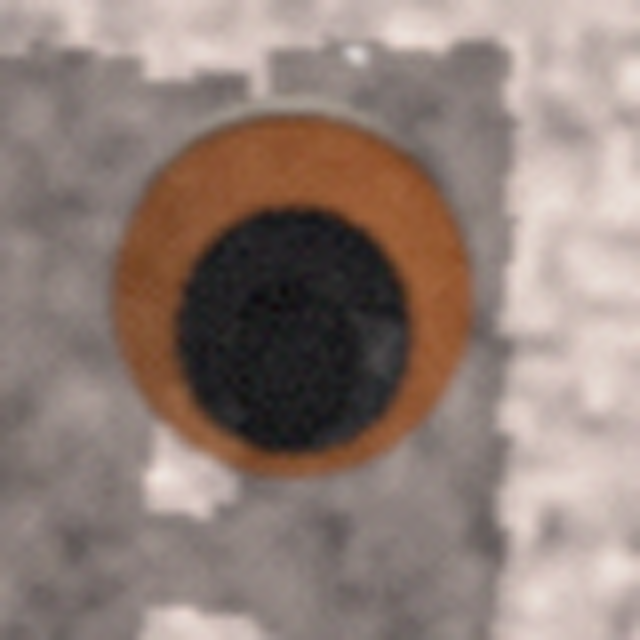

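View pics/t6c.png

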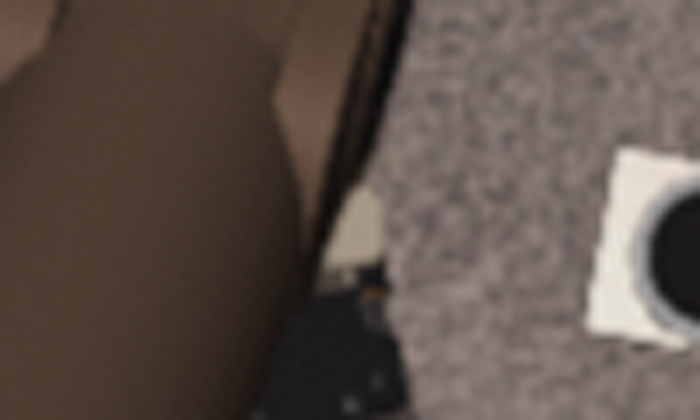

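```bash
python3 - <<'E'
from h import *
a=load('w6')
for z in (.04,.045): print(atz(*a,(286.6,177.1),z))
for z in (.07,.074): print(atz(*a,(286.6,181),z))
plan([.505,-.034,.16],79.3)
E
```

```text
[ 0.50637338 -0.0353069   0.04      ]
[ 0.50603034 -0.03449744  0.045     ]
[ 0.50478282 -0.03336719  0.07      ]
[ 0.50450139 -0.03267597  0.074     ]
h0 98.78 p [ 0.4961 -0.0498  0.1747] n 3 total [  8.9  15.8 -14.7] dh -19.48
[0, 5, 4, 5, np.float64(6.5)],[0, 5, 3, 5, np.float64(6.5)],[0, 5, 3, 5, np.float64(6.5)],
```

```bash
python3 -m inch '[[[0,5,4,5,6.5],[0,5,3,5,6.5],[0,5,3,5,6.5],[0,0,0,0,0]]]'; python3 - <<'E'
from h import *
a=save('wrist','w7');crop('w7',210,120,350,250,5,'w7c')
plan([.5055,-.034,.021],79.3)
E
```

```text
clock: 7.7
position: [0.5026, -0.0341, 0.1541]
ee_rot: [2.432, 1.988, 0.004]
force: [-0.4, 0.6, -0.6]
width: 0.807
h0 78.73 p [ 0.5024 -0.0346  0.1543] n 3 total [   3.1    0.6 -133.3] dh 0.57
[0, 0, 1, 44, np.float64(-0.2)],[0, 0, 1, 44, np.float64(-0.2)],[0, 0, 1, 44, np.float64(-0.2)],
```

View pics/w7c.png

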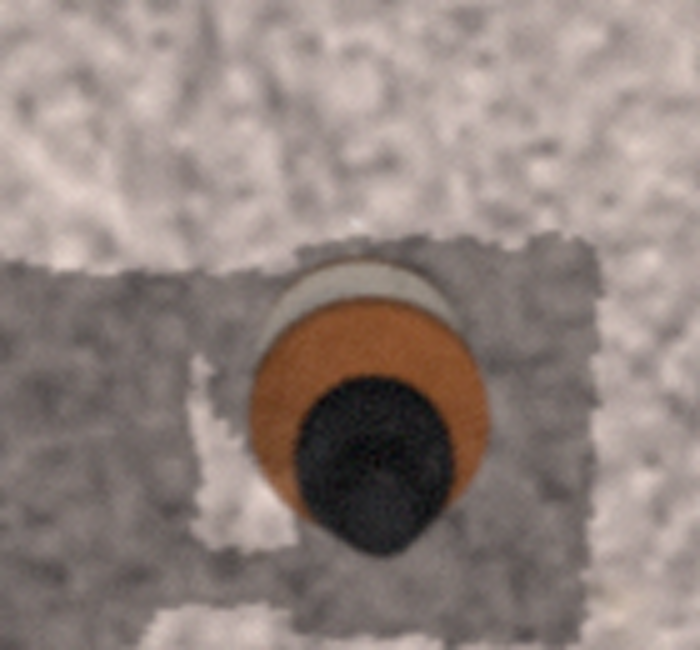

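```bash
python3 - <<'E'
from h import *
a=load('w7');b=load('w6')
print(atz(*a,(284,203.4),.045),atz(*a,(285,211),.074))
print(tri([(*a,(284,203.4)),(*b,(286.6,177.1))]),tri([(*a,(285,211)),(*b,(286.6,181))]))
E
python3 -m inch '[[[0,0,2,40,0],[0,0,2,40,0],[0,0,1,35,0],[0,0,0,15,0],[0,0,0,0,0]]]'; python3 - <<'E'
from h import *
plan([.5055,-.0325,.021],79.3)
E
```

```text
[ 0.50809684 -0.03654434  0.045     ] [ 0.50850037 -0.03486913  0.074     ]
(array([ 0.50712361, -0.03598247,  0.04267546]), [1.8588006163631339, 1.736790811996223]) (array([ 0.50675154, -0.03617638,  0.06296712]), [2.9925032030454513, 2.7798330385041243])
clock: 8.25
position: [0.5073, -0.0372, 0.0191]
ee_rot: [2.41, 2.013, 0.003]
force: [-0.2, -0.3, 0.2]
width: 1.003
h0 79.75 p [ 0.5073 -0.0372  0.0191] n 1 total [-1.8  4.7  1.9] dh -0.45
[0, 4, -3, -2, np.float64(0.4)],
```

```bash
python3 -m inch '[[[1,1,0,0,0],[1,0,0,0,0],[1,0,0,0,0],[1,0,0,0,0],[1,0,0,0,0],[1,0,0,0,0],[1,0,0,0,0],[1,0,0,0,0],[1,0,0,0,0],[1,0,0,0,0]]]' 12; python3 - <<'E'
from h import *
a=save('wrist','w8')
E
```

```text
clock: 9.25
position: [0.5095, -0.0364, 0.0229]
ee_rot: [2.403, 2.017, 0.01]
force: [0.6, 0.6, 0.4]
width: 0.392
```

View pics/w8.png

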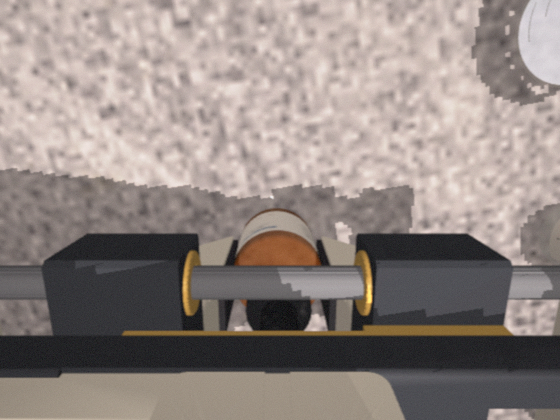

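```bash
python3 - <<'E'
from h import *
n,im,s=load('w8');T=np.linalg.inv(im['T_tool_cam']);K=im['intrinsics'];f=np.linspace(0,6.283,90)
for dx in (-8,-4,0,4,8):
    P=np.c_[dx/1e3+.0185*np.cos(f),.0185*np.sin(f),np.full(90,-.022)]
    q=(K@((T[:3,:3]@P.T).T+T[:3,3]).T).T;q=q[:,:2]/q[:,2:];print(dx,q.min(0),q.max(0))
st=np.array([.5005,-.228]);plan([.5005,-.228,.10],79.3)
print(R(s['ee_rot']).round(3))
E
```

```text
-8 [232.04847472 252.06393352] [320.93694831 332.99316721]
-4 [231.75432602 242.70949436] [321.22240882 324.69800327]
0 [231.45631618 233.22848623] [321.51161663 316.29721078]
4 [231.15436865 223.61832282] [321.80464602 307.78875924]
8 [230.84840488 213.87634693] [322.10157323 299.17056579]
h0 80.02 p [ 0.5095 -0.0365  0.0229] n 5 total [  -9.  -191.5   77.1] dh -0.72
[0, -38, 5, -15, np.float64(0.1)],[0, -38, 5, -15, np.float64(0.1)],[0, -38, 5, -15, np.float64(0.1)],[0, -38, 5, -15, np.float64(0.1)],[0, -38, 5, -15, np.float64(0.1)],
[[ 0.173  0.985  0.008]
 [ 0.985 -0.173  0.001]
 [ 0.003  0.007 -1.   ]]
```

```bash
python3 -m inch '[[[1,0,0,-30,0],[1,-20,3,-25,0],[1,-38,5,0,0],[1,-38,5,0,0],[1,-38,5,0,0],[1,-30,4,0,0],[1,-15,2,0,0],[1,0,0,0,0]]]'; python3 - <<'E'
from h import *
plan([.5005,-.228,.055],79.3)
a=save('wrist','w9')
E
```

```text
clock: 10.1
position: [0.5016, -0.2225, 0.079]
ee_rot: [2.398, 2.023, 0.007]
force: [0.5, -1.1, -0.5]
width: 0.389
h0 80.30 p [ 0.5016 -0.2225  0.079 ] n 1 total [ -1.1  -5.5 -24. ] dh -1.00
[0, -6, 0, 24, np.float64(1.0)],
```

View pics/w9.png

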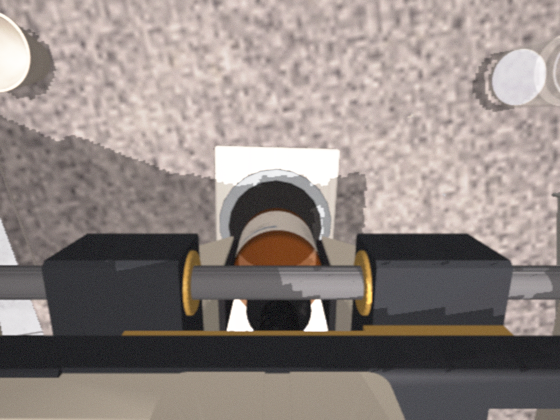

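```bash
python3 - <<'E'
from h import *
a=load('w9');u=np.array([np.cos(np.radians(-100.7)),np.sin(np.radians(-100.7)),0])
print(atz(*a,(278,148),.006)+.05*u, atz(*a,(276.5,180),.016)+.03*u, atz(*a,(276.5,170),.016)+.037*u)
E
```

```text
[ 0.50094096 -0.22875468  0.006     ] [ 0.50048359 -0.2275153   0.016     ] [ 0.50024145 -0.22822374  0.016     ]
```

Plate position confirmed at (0.5005, -0.228). Lower in steps.

```bash
python3 -m inch '[[[1,-6,0,14,0.7],[1,-1,0,12,0],[1,0,0,8,0],[1,0,0,4,0],[1,0,0,0,0]]]'; python3 - <<'E'
from h import *
plan([.5005,-.228,.040],79.3)
E
```

```text
clock: 10.65
position: [0.5009, -0.2238, 0.0367]
ee_rot: [2.408, 2.017, 0.008]
force: [-2.1, -2.0, 12.2]
width: 0.392
h0 79.91 p [ 0.5009 -0.2238  0.0367] n 1 total [-0.4 -4.2  3.3] dh -0.61
[0, -4, 0, -3, np.float64(0.6)],
```

```bash
python3 -m inch '[[[1,-3,0,-6,0],[1,-4,0,-2,0],[1,0,0,0,0],[1,0,0,2,0],[1,0,0,0,0]]]'; python3 - <<'E'
from h import *
plan([.5005,-.229,.040],79.3)
E
```

```text
clock: 11.15
position: [0.4996, -0.2294, 0.0419]
ee_rot: [-2.405, -2.019, -0.007]
force: [-0.1, 0.3, -1.0]
width: 0.389
h0 80.04 p [ 0.4996 -0.2294  0.0419] n 1 total [ 0.9  0.4 -1.9] dh -0.74
[0, 1, 1, 2, np.float64(0.7)],
```

```bash
python3 -m inch '[[[1,0,1,2,0],[1,0,0,1,0],[1,0,0,1,0]]]'; python3 -m inch '[[[1,0,0,1,0],[1,0,0,0,0]]]'; python3 - <<'E'
from h import *
plan([.5005,-.229,.040],79.3)
E
```

```text
clock: 11.45
position: [0.5007, -0.2291, 0.0373]
ee_rot: [-2.404, -2.02, -0.008]
force: [-0.3, -0.1, -0.3]
width: 0.392
clock: 11.65
position: [0.5007, -0.2291, 0.0367]
ee_rot: [-2.404, -2.019, -0.008]
force: [-0.5, -0.1, 0.4]
width: 0.39
h0 80.06 p [ 0.5007 -0.2291  0.0367] n 1 total [-0.2  0.1  3.3] dh -0.76
[0, 0, 0, -3, np.float64(0.8)],
```

```bash
python3 -m inch '[[[1,0,0,1,0],[0.3,0,0,0,0],[0.3,0,0,0,0],[0.3,0,0,0,0],[0.3,0,0,0,0],[0.3,0,0,0,0]]]'; python3 - <<'E'
from h import *
a=save('wrist','w10')
E
```

```text
clock: 12.25
position: [0.501, -0.2293, 0.0363]
ee_rot: [-2.404, -2.019, -0.009]
force: [0.4, 0.4, 0.3]
width: 0.691
```

View pics/w10.png

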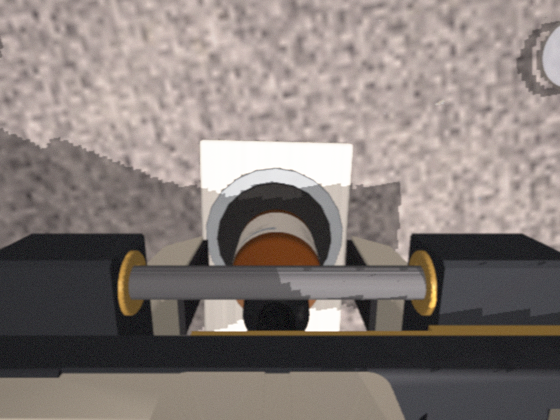

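```bash
python3 -m inch '[[[0.3,0,0,-10,0],[0.3,0,0,-30,0],[0.3,0,0,-40,0],[0,0,0,-45,0],[0,0,0,-45,0],[0,0,0,-30,0],[0,0,0,0,0]]]'; python3 - <<'E'
from h import *
a=save('wrist','w11');save('side','s11');crop('s11',210,180,350,310,4,'s11c')
E
```

```text
clock: 13.0
position: [0.4985, -0.2314, 0.2469]
ee_rot: [-2.406, -2.015, -0.006]
force: [-0.5, 0.0, -1.0]
width: 0.982
```

View pics/w11.png

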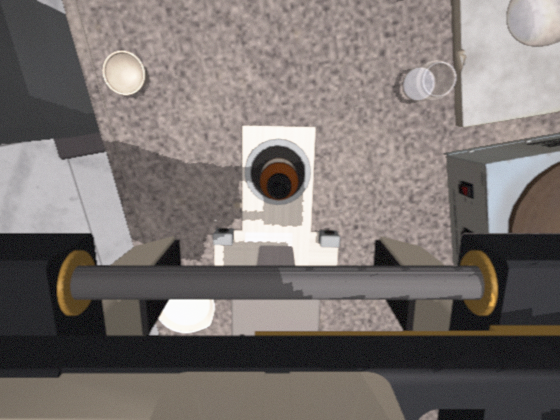

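View pics/s11c.png

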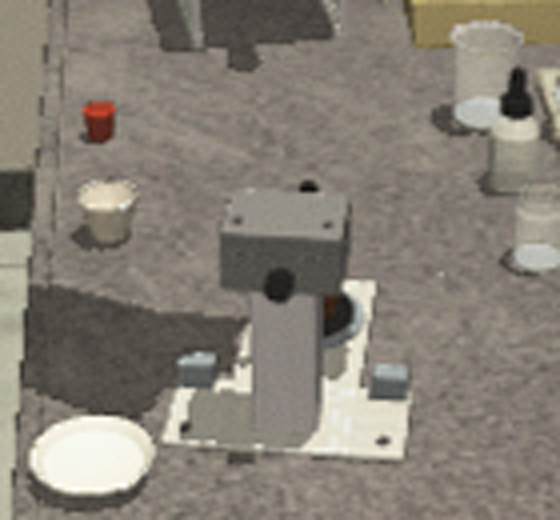

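```bash
python3 - <<'E'
from h import *
crop('w11',200,110,360,260,4.5,'w11c')
E
```

```text
(no output)
```

View pics/w11c.png

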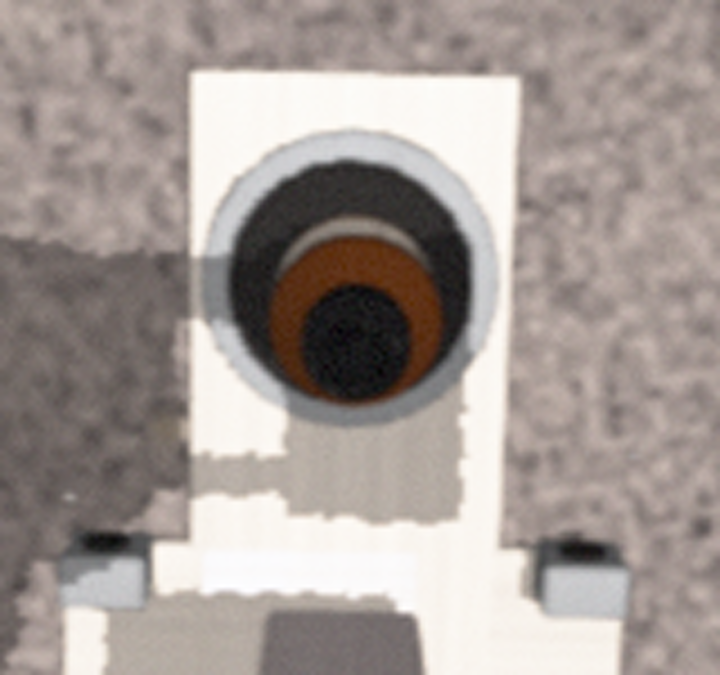

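```bash
python3 - <<'E'
from h import *
w=load('w11');f=lambda x,y,z:atz(*w,(200+x/4.5,110+y/4.5),z)
deg=lambda v:np.degrees(np.arctan2(v[1],v[0]))
a=f(190,70,.006);b=f(520,76,.006);l=f(106,549,.024);r=f(583,556,.024)
print('disc',f(351,280,.016),'body',f(357,320,.061),'collar',f(357,343,.09))
print(deg(b-a)-90,deg(r-l)-90,(a+b)/2,(l+r)/2,np.linalg.norm(b-a),np.linalg.norm(l-r),deg(f(500,548,.006)-b),deg(f(190,540,.006)-a))
plan([.49,.20,.32],87)
E
```

```text
disc [ 0.50059569 -0.22710227  0.016     ] body [ 0.50141927 -0.22912042  0.061     ] collar [ 0.50132804 -0.22858057  0.09      ]
-101.14861931345689 -101.01061168584482 [ 0.5100926  -0.17946828  0.006     ] [ 0.48739408 -0.29219873  0.024     ] 0.07927795208452383 0.11752791288505055 -101.15002975636337 -101.44521828156726
h0 79.90 p [ 0.4972 -0.2302  0.2433] n 10 total [ -7.2 430.2  76.7] dh 7.10
[0, 42, -8, -8, np.float64(-0.7)],[0, 42, -8, -8, np.float64(-0.7)],[0, 42, -7, -8, np.float64(-0.7)],[0, 43, -7, -8, np.float64(-0.7)],[0, 43, -6, -8, np.float64(-0.7)],[0, 43, -6, -8, np.float64(-0.7)],[0, 43, -5, -8, np.float64(-0.7)],[0, 43, -5, -8, np.float64(-0.7)],[0, 43, -4, -8, np.float64(-0.7)],[0, 43, -3, -8, np.float64(-0.7)],
```

```bash
python3 -m inch '[[[0,42,-7,-9,-0.8],[0,42,-7,-9,-0.8],[0,42,-7,-9,-0.8],[0,43,-7,-9,-0.8],[0,43,-6,-9,-0.8],[0,43,-6,-9,-0.8],[0,43,-5,-9,-0.8],[0,43,-5,-9,-0.8],[0,35,-4,-8,-0.8],[0,10,0,0,0],[0,0,0,0,0]]]'; python3 - <<'E'
from h import *
save('wrist','w12');print(arm.observe()['joints'].round(2))
E
```

```text
clock: 14.2
position: [0.4799, 0.1735, 0.3119]
ee_rot: [-2.261, -2.153, 0.038]
force: [0.4, -0.7, 0.0]
width: 1.001
[-0.89  0.21  0.55  1.72 -0.12  1.27 -0.36]
```

View pics/w12.png

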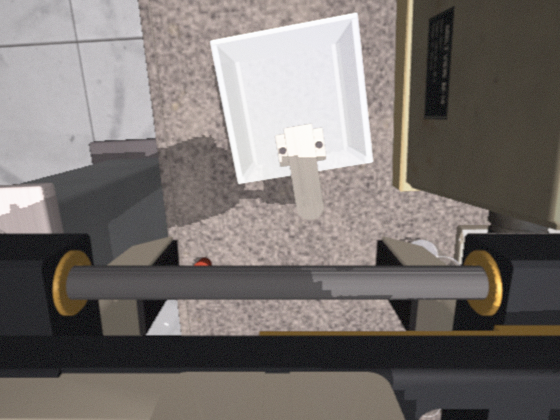

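```bash
python3 - <<'E'
from h import *
crop('w12',205,5,385,225,2.7,'w12c')
E
```

```text
(no output)
```

View pics/w12c.png

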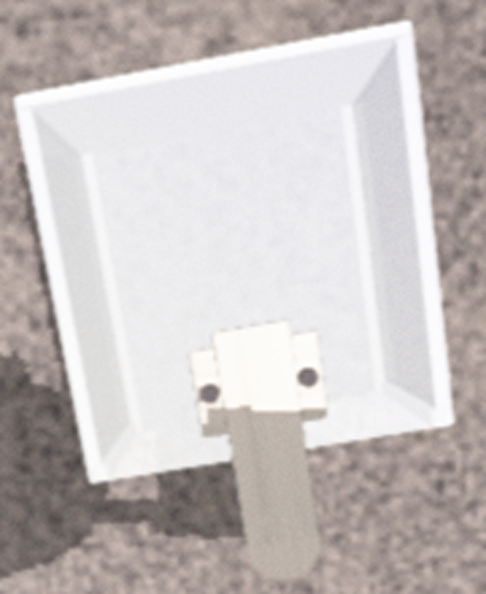

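```bash
python3 - <<'E'
from h import *
w=load('w12');f=lambda x,y,z:atz(*w,(205+x/2.7,5+y/2.7),z)
deg=lambda v:np.degrees(np.arctan2(v[1],v[0]))
c=[f(x,y,.128) for x,y in [(15,97),(412,22),(453,423),(92,483)]];tip=f(283,579,.132)
C=sum(c)/4;print(np.array(c).round(4),C.round(4),'tip',tip.round(4))
print('sides',[round(float(np.linalg.norm(c[i]-c[(i+1)%4])),4) for i in range(4)])
print('head',deg(c[2]-c[1]),deg(c[3]-c[0]),deg(c[1]-c[0])-90,deg(c[2]-c[3])-90,deg(tip-C))
u=np.r_[np.cos(np.radians(-83)),np.sin(np.radians(-83)),0];print('from tip',tip-.11*u)
for uv,z in [((402,190),0),((402,20),0),((393,180),.03)]: print('oven',atz(*w,uv,z))
s=w[2];print(R(s['ee_rot']).round(3))
E
```

```text
[[0.422  0.3029 0.128 ]
 [0.5504 0.3179 0.128 ]
 [0.5654 0.1899 0.128 ]
 [0.4376 0.1741 0.128 ]] [0.4939 0.2462 0.128 ] tip [0.5046 0.1368 0.132 ]
sides [0.1293, 0.1289, 0.1287, 0.1297]
head -83.35773410266897 -83.10687091069889 -83.34287412895951 -82.96971360922232 -84.39632140728962
from tip [0.49119387 0.24597304 0.132     ]
oven [0.63292536 0.13274706 0.        ]
oven [0.6256648  0.33735904 0.        ]
oven [0.61235997 0.15245412 0.03      ]
[[ 0.049  0.998 -0.031]
 [ 0.999 -0.049 -0.003]
 [-0.004 -0.031 -1.   ]]
```

```bash
python3 - <<'E'
from h import *
plan([.4825,.338,.30],96.8)
E
```

```text
h0 87.15 p [0.4798 0.1727 0.3119] n 4 total [  2.7 165.3 -11.9] dh 9.65
[0, 41, -1, 3, np.float64(-2.4)],[0, 41, 0, 3, np.float64(-2.4)],[0, 41, 2, 3, np.float64(-2.4)],[0, 41, 4, 3, np.float64(-2.4)],
```

```bash
python3 -m inch '[[[0,41,-1,0,-2.4],[0,41,0,0,-2.4],[0,41,2,0,-2.4],[0,41,4,0,-2.4],[0,5,0,0,0],[0,0,0,0,0]]]'; python3 - <<'E'
from h import *
plan([.4825,.338,.16],96.8)
save('wrist','w13')
E
```

```text
clock: 14.85
position: [0.4864, 0.3321, 0.3065]
ee_rot: [-2.091, -2.318, 0.049]
force: [1.0, -0.2, 0.8]
width: 1.0
h0 95.88 p [0.4864 0.3321 0.3065] n 4 total [  -3.9    5.9 -146.5] dh 0.92
[0, 2, -1, 37, np.float64(-0.2)],[0, 2, -1, 37, np.float64(-0.2)],[0, 2, -1, 37, np.float64(-0.2)],[0, 2, -1, 37, np.float64(-0.2)],
```

View pics/w13.png

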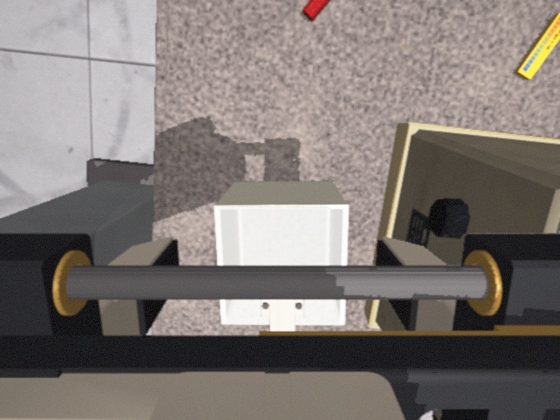

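```bash
python3 -m inch '[[[0,3,-1,37,-0.5],[0,3,-1,37,-0.4],[0,2,-1,37,0],[0,0,-1,30,0],[0,0,0,0,0]]]'; python3 - <<'E'
from h import *
plan([.4825,.338,.08],96.8)
E
```

```text
clock: 15.4
position: [0.481, 0.3254, 0.1635]
ee_rot: [-2.095, -2.319, 0.046]
force: [0.2, -0.5, 0.3]
width: 1.002
h0 95.82 p [0.481  0.3254 0.1635] n 2 total [  1.5  12.6 -83.5] dh 0.98
[0, 6, 1, 42, np.float64(-0.5)],[0, 6, 1, 42, np.float64(-0.5)],
```

```bash
python3 -m inch '[[[0,14,0,0,-0.8],[0,4,1,20,-0.5],[0,3,1,25,0],[0,2,0,25,0],[0,2,0,12,0],[0,0,0,0,0]]]'; python3 - <<'E'
from h import *
plan([.4825,.338,.08],96.8)
print(arm.observe()['joints'].round(2))
E
```

```text
clock: 16.0
position: [0.4856, 0.3535, 0.0903]
ee_rot: [-2.073, -2.342, 0.021]
force: [0.3, 0.7, -0.3]
width: 1.0
h0 96.96 p [0.4856 0.3535 0.0903] n 1 total [ -3.1 -15.5 -10.3] dh -0.16
[0, -15, -5, 10, np.float64(0.2)],
[-0.97  0.56  0.38  1.79 -0.28  0.86 -0.33]
```

```bash
python3 -m inch '[[[0,-8,-5,5,0],[0,-8,0,4,0.1],[0,-6,0,0,0],[0,0,0,0,0]]]'; python3 - <<'E'
from h import *
cat='''
'''
E
cat >> h.py <<'E'
ST=np.array([.5006,-.2277]);SH=np.radians(-101.0)
def tool():
    s=arm.observe();A=R(s['ee_rot']);p=s['position'];h=np.arctan2(A[1,0],A[0,0])+np.pi
    u=np.array([np.cos(SH),np.sin(SH)]);v=np.array([-u[1],u[0]]);d=p[:2]-ST
    rh=np.degrees((h-SH+np.pi)%(2*np.pi)-np.pi)
    print('tool in station: x %.1f y %.1f rel head %.2f z %.1f F %s tilt %s'%(d@u*1e3,d@v*1e3,rh,p[2]*1e3,s['force'].round(1),A[2,:2].round(3)))
    k=d@u*1e3,d@v*1e3,rh
    gx,gy=k[0]+74.5*np.cos(np.radians(rh)),k[1]+74.5*np.sin(np.radians(rh))
    print('guard if in contact and centred: %.1f %.1f'%(gx,gy)); return k
E
python3 -c "
from h import *
tool()
plan([.4827,.335,.082],96.8)
c=np.array([.4935,.2462])-ST;u=np.array([np.cos(SH),np.sin(SH)]);print(c@u,c@[-u[1],u[0]],-83.2+101)"
```

```text
clock: 16.4
position: [0.4855, 0.3299, 0.0851]
ee_rot: [-2.077, -2.34, 0.012]
force: [-0.8, 0.3, -0.3]
width: 1.002
tool in station: x -544.5 y -121.2 rel head 17.82 z 85.1 F [-0.8  0.3 -0.3] tilt [ 0.005 -0.014]
guard if in contact and centred: -473.5 -98.4
h0 96.82 p [0.4855 0.3299 0.0851] n 1 total [-2.8  5.1 -3.1] dh -0.02
[0, 5, -2, 3, np.float64(0.0)],
-0.4638383783686745 -0.09739393591142305 17.799999999999997
```

```bash
python3 -m inch '[[[0,-5,-1,1,0],[0,-5,-1,1,0],[0,-6,0,0,0],[0,-8,0,0,0],[0,-10,0,0,0],[0,-12,0,0,0],[0,-14,0,0,0],[0,-14,0,0,0]]]'; python3 -c "
from h import *
tool()"
```

```text
clock: 17.2
position: [0.4931, 0.2561, 0.0842]
ee_rot: [-2.07, -2.343, 0.001]
force: [-0.5, 4.3, 1.6]
width: 0.999
tool in station: x -473.5 y -99.6 rel head 18.08 z 84.2 F [-0.5  4.3  1.6] tilt [ 0.011 -0.011]
guard if in contact and centred: -402.6 -76.5
```

```bash
python3 -m inch '[[[0,-14,0,0,0.1],[0,-14,0,0,0],[0,-14,0,0,0],[0,-14,0,0,0],[0,-14,0,0,0],[0,-14,0,0,0]]]'; python3 -c "
from h import *
tool()
save('side','s14');crop('s14',210,130,350,310,3.3,'s14c');save('top','t14');crop('t14',110,170,390,300,2.8,'t14c')"
```

```text
clock: 17.8
position: [0.5045, 0.1646, 0.0841]
ee_rot: [-2.074, -2.339, -0.002]
force: [-0.5, 5.0, 4.9]
width: 1.004
tool in station: x -385.9 y -71.0 rel head 17.87 z 84.1 F [-0.5  5.   4.9] tilt [ 0.013 -0.009]
guard if in contact and centred: -315.0 -48.2
```

View pics/s14c.png

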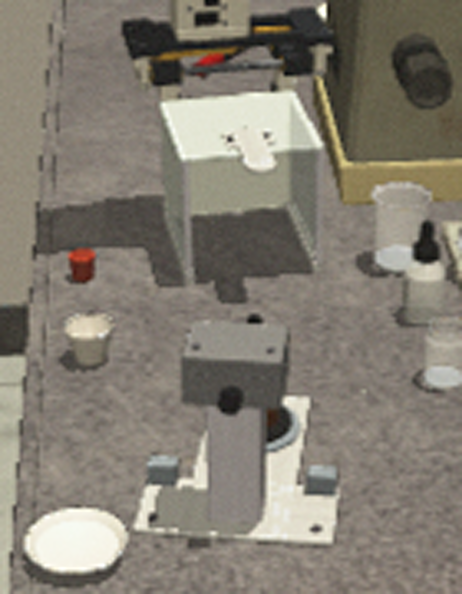

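View pics/t14c.png

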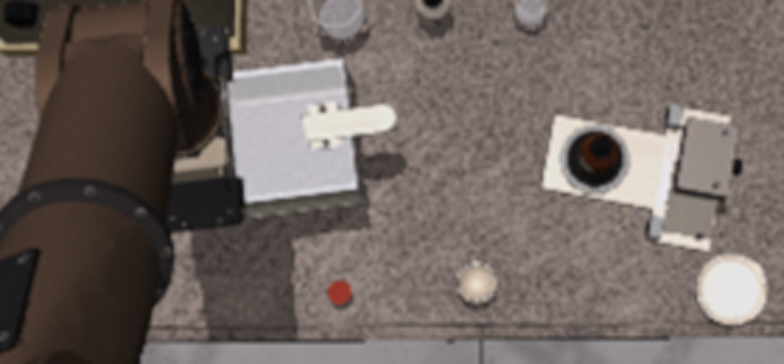

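```bash
cat >> h.py <<'E'
def guard_top(f,ox,oy,k,pts):
    """pts: back+x, front+x, front-x, back-x corners (top rim z .128) then tip, crop px; None ok"""
    w=load(f);g=lambda p,z:atz(*w,(ox+p[0]/k,oy+p[1]/k),z)[:2]
    c=[g(p,.128) if p else None for p in pts[:4]];t=g(pts[4],.132)
    deg=lambda v:np.degrees(np.arctan2(v[1],v[0]));H=[]
    if c[0] is not None and c[1] is not None:H.append(deg(c[1]-c[0]))
    if c[2] is not None and c[3] is not None:H.append(deg(c[2]-c[3]))
    H.append(deg(c[1]-c[2])-90)
    F=(c[1]+c[2])/2;h=np.radians(np.mean(H));
    u=np.array([np.cos(SH),np.sin(SH)]);v=np.array([-u[1],u[0]]);L=lambda p:(np.array([(p-ST)@u,(p-ST)@v])*1e3).round(1)
    print('heads rel',(np.array(H)+101).round(2),'front mid',L(F),'C from front',L(F-.065*np.array([np.cos(h),np.sin(h)])),'tip',L(t),'C from tip',L(t-.11*np.array([np.cos(h),np.sin(h)])),'front width',np.linalg.norm(c[1]-c[2]))
E
python3 -c "
from h import *
w=load('t14')
crop('t14',180,180,260,255,8,'t14d')
guard_top('t14',110,170,2.8,[(230,82),(342,61),(357,190),(240,203),(397,117)])
print('disc',atz(*w,(110+595/2.8,170+158/2.8),.016))"
```

```text
heads rel [21.28 16.81 17.96] front mid [-245.1  -30.9] C from front [-306.7  -51.8] tip [-200.5  -15.4] C from tip [-304.7  -50.7] front width 0.12908036794060185
disc [ 0.4988227 -0.2286393  0.016    ]
```

View pics/t14d.png

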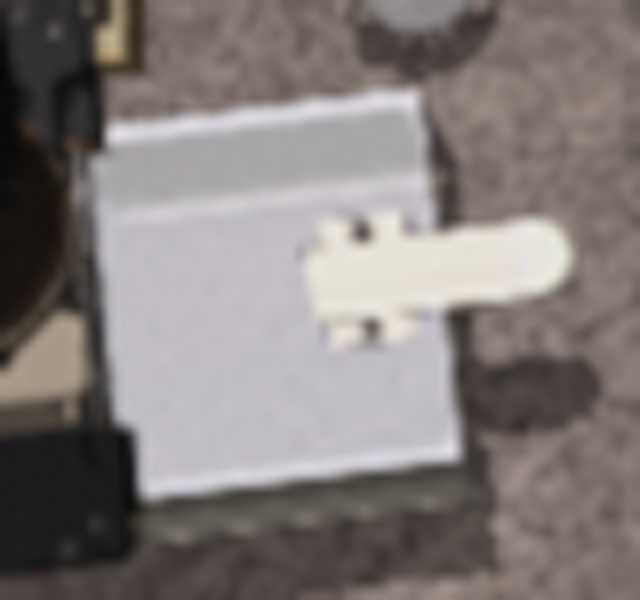

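```bash
python3 -c "
from h import *
guard_top('t14',180,180,8,[(105,135),(419,92),(461,461),(143,497),(573,259)])
w=load('t14')
for uv in [(232,175)]:
  for z in (0,.07): print(atz(*w,uv,z))
crop('t14',215,165,250,195,18,'t14e')
"
```

```text
heads rel [18.38 16.93 17.82] front mid [-244.7  -30.1] C from front [-306.7  -49.9] tip [-200.6  -17.1] C from tip [-305.4  -50.6] front width 0.12921298985260526
[0.66167362 0.04069091 0.        ]
[0.64368973 0.03342639 0.07      ]
```

View pics/t14e.png

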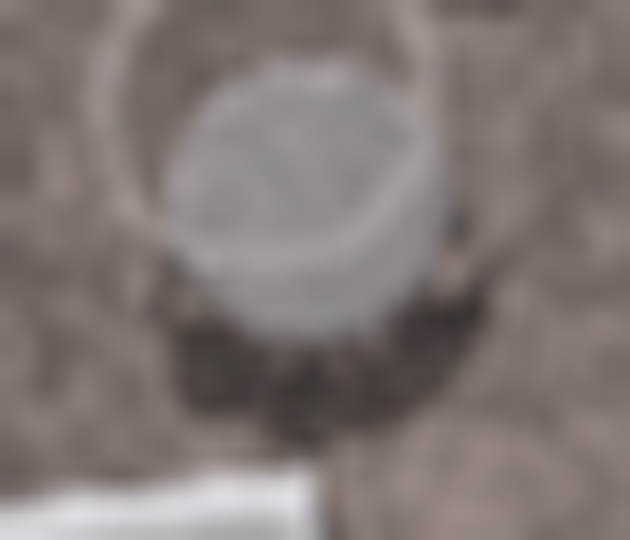

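```bash
python3 -c "
from h import *
w=load('t14');u=np.array([np.cos(SH),np.sin(SH)]);v=np.array([-u[1],u[0]])
L=lambda p:np.array([(p[:2]-ST)@u,(p[:2]-ST)@v])*1e3
for uv,z in [((231.8,176.1),0),((232.2,183.9),0),((230.3,179.7),.071)]: print('beaker',L(atz(*w,uv,z)))
P=np.array([-288.5,-42.6]);h=np.radians(17.8)
s=0
while P[0]<22.5:
  e=np.array([np.cos(h),np.sin(h)]);n=np.array([-e[1],e[0]])
  if s%12==0: print(s,'P',P.round(1),'hd',round(np.degrees(h),1),'corner',(P+45*e+64*n).round(1),'tool',(P-101*e).round(1))
  P=P+e
  if s>=61: h=max(0,h-1/500)
  s+=1
"
```

```text
beaker [-294.1062484   103.42715113]
beaker [-288.07605273   79.8527365 ]
beaker [-285.52456498   75.82721678]
0 P [-288.5  -42.6] hd 17.8 corner [-265.2   32.1] tool [-384.7  -73.5]
12 P [-277.1  -38.9] hd 17.8 corner [-253.8   35.8] tool [-373.2  -69.8]
24 P [-265.6  -35.3] hd 17.8 corner [-242.4   39.4] tool [-361.8  -66.1]
36 P [-254.2  -31.6] hd 17.8 corner [-230.9   43.1] tool [-350.4  -62.5]
48 P [-242.8  -27.9] hd 17.8 corner [-219.5   46.8] tool [-339.   -58.8]
60 P [-231.4  -24.3] hd 17.8 corner [-208.1   50.4] tool [-327.5  -55.1]
72 P [-219.9  -20.7] hd 16.5 corner [-195.    53.5] tool [-316.7  -49.4]
84 P [-208.4  -17.4] hd 15.2 corner [-181.7   56.1] tool [-305.9  -43.8]
96 P [-196.8  -14.4] hd 13.8 corner [-168.3   58.5] tool [-294.8  -38.5]
108 P [-185.1  -11.7] hd 12.4 corner [-154.9   60.5] tool [-283.7  -33.4]
120 P [-173.3   -9.2] hd 11.0 corner [-141.4   62.2] tool [-272.5  -28.6]
132 P [-161.5   -7. ] hd 9.7 corner [-127.9   63.6] tool [-261.1  -24. ]
144 P [-149.7   -5.2] hd 8.3 corner [-114.4   64.7] tool [-249.6  -19.7]
156 P [-137.8   -3.6] hd 6.9 corner [-1
[... 266 characters left out ...]
 hd 1.4 corner [-46.5  65.1] tool [-190.9   -2.5]
216 P [-77.9   0.1] hd 0.0 corner [-33.   64.2] tool [-1.789e+02  1.000e-01]
228 P [-65.9   0.1] hd 0.0 corner [-20.9  64.1] tool [-1.669e+02  1.000e-01]
240 P [-53.9   0.1] hd 0.0 corner [-8.9 64.1] tool [-1.549e+02  1.000e-01]
252 P [-41.9   0.1] hd 0.0 corner [ 3.1 64.1] tool [-1.429e+02  1.000e-01]
264 P [-29.9   0.1] hd 0.0 corner [15.1 64.1] tool [-1.309e+02  1.000e-01]
276 P [-17.9   0.1] hd 0.0 corner [27.1 64.1] tool [-1.189e+02  1.000e-01]
288 P [-5.9  0.1] hd 0.0 corner [39.1 64.1] tool [-1.069e+02  1.000e-01]
300 P [6.1 0.1] hd 0.0 corner [51.1 64.1] tool [-94.9   0.1]
312 P [18.1  0.1] hd 0.0 corner [63.1 64.1] tool [-82.9   0.1]
```

```bash
python3 -m inch '[[[0,-14,0,0,0],[0,-14,0,0,0],[0,-14,0,0,0],[0,-14,1,0,0.5],[0,-14,2.5,0,1.6],[0,-14,2.5,0,1.6],[0,-14,2.5,0,1.6],[0,-14,2.5,0,1.6]]]'; python3 -c "
from h import *
tool()"
```

```text
clock: 18.7
position: [0.5256, 0.0533, 0.0825]
ee_rot: [-2.205, -2.209, -0.004]
force: [0.2, 5.2, 3.7]
width: 0.997
tool in station: x -280.6 y -29.1 rel head 11.09 z 82.5 F [0.2 5.2 3.7] tilt [ 0.016 -0.013]
guard if in contact and centred: -207.5 -14.7
```

```bash
python3 -c "
from h import *
save('top','t15');crop('t15',215,180,315,255,7.5,'t15d');tool()"
```

```text
tool in station: x -277.4 y -28.0 rel head 10.82 z 82.5 F [ 0.8 -2.5  0.8] tilt [ 0.014 -0.012]
guard if in contact and centred: -204.3 -14.1
```

View pics/t15d.png

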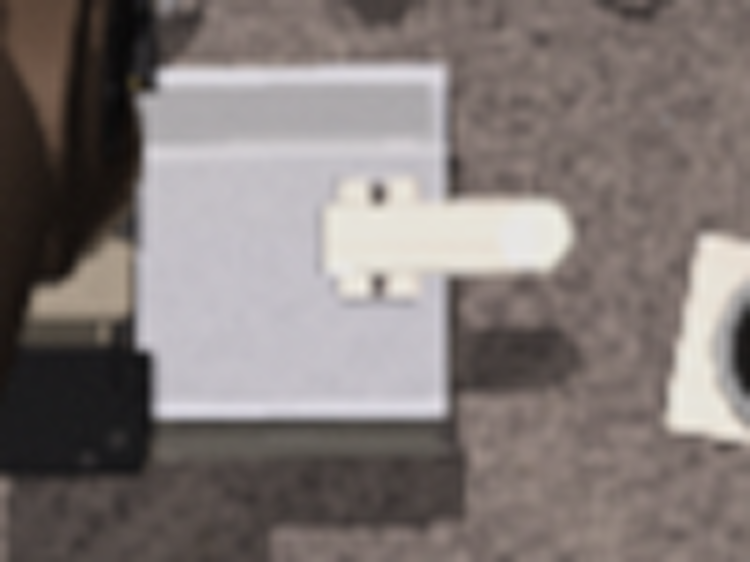

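```bash
python3 -c "
from h import *
guard_top('t15',215,180,7.5,[(157,69),(447,65),(450,417),(153,418),(574,237)])
"
```

```text
heads rel [11.19 10.61 11.09] front mid [-138.8   -3.8] C from front [-202.6  -16.2] tip [-93.8   4.7] C from tip [-201.8  -16.3] front width 0.13055408735108923
```

```bash
python3 -m inch '[[[0,-7,0,0,0],[0,-9,0.5,0,0.3],[0,-13,2.5,0,1.6],[0,-13,2.5,0,1.6],[0,-13,2.5,0,1.6],[0,-12,2.5,0,1.5],[0,-10,2,0,1.3]]]'; python3 -c "
from h import *
save('top','t16');crop('t16',250,190,370,270,6.5,'t16d');tool()"
```

```text
clock: 19.45
position: [0.5349, -0.0232, 0.0811]
ee_rot: [-2.345, -2.054, -0.005]
force: [0.6, 5.4, 3.1]
width: 1.003
tool in station: x -205.1 y -4.9 rel head 3.20 z 81.2 F [ 1.4  0.4 -0.5] tilt [ 0.017 -0.015]
guard if in contact and centred: -130.7 -0.8
```

View pics/t16d.png

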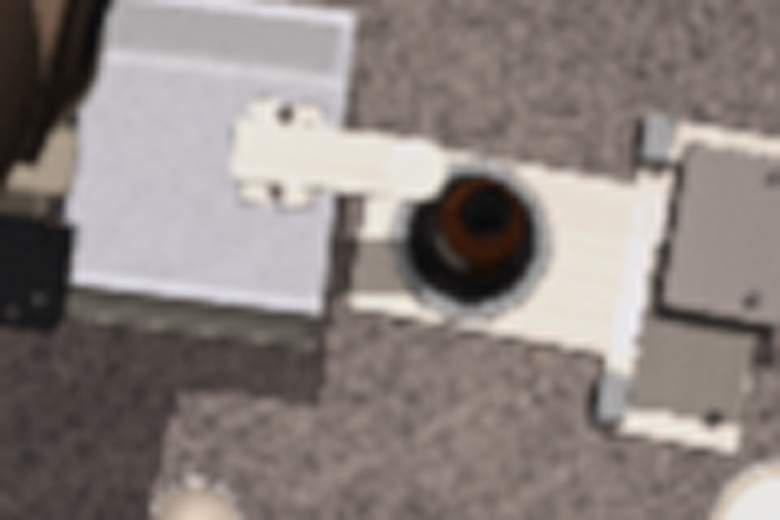

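```bash
python3 -c "
from h import *
guard_top('t16',250,190,6.5,[None,(356,12),(323,313),(70,281),(443,168)])
w=load('t16');u=np.array([np.cos(SH),np.sin(SH)]);v=np.array([-u[1],u[0]])
L=lambda p:(np.array([(p[:2]-ST)@u,(p[:2]-ST)@v])*1e3).round(1)
print('disc',L(atz(*w,(250+473/6.5,190+238/6.5),.016)))
crop('t16',330,195,385,265,10,'t16e')
"
```

```text
heads rel [3.16 3.89] front mid [-63.5   1.9] C from front [-128.4   -2.1] tip [-20.4   6.2] C from tip [-130.2   -0.6] front width 0.12932567766151695
disc [ 2.1 -2. ]
```

View pics/t16e.png

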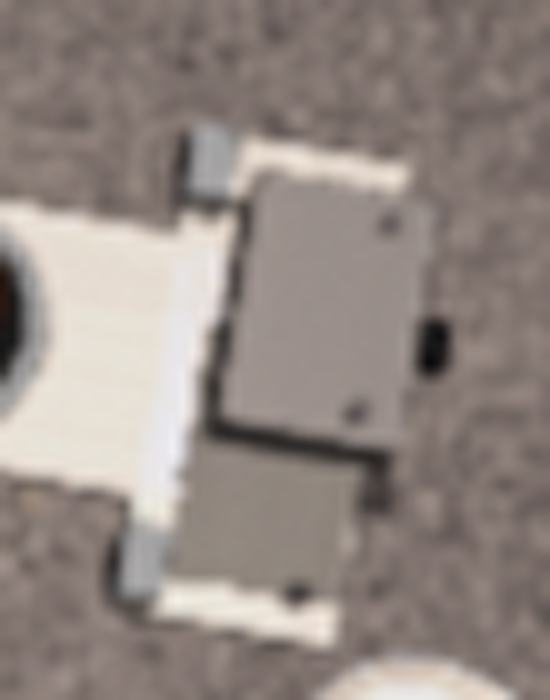

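```bash
python3 -c "
from h import *
w=load('t16');u=np.array([np.cos(SH),np.sin(SH)]);v=np.array([-u[1],u[0]])
L=lambda p:(np.array([(p[:2]-ST)@u,(p[:2]-ST)@v])*1e3)
g=lambda x,y,z:L(atz(*w,(330+x/10,195+y/10),z))
c=[g(*p,.15) for p in [(258,178),(220,424),(397,451),(436,205)]]
print(np.round(c,1),sum(c)/4)
d=lambda a:np.degrees(np.arctan2(a[1],a[0]));print(d(c[0]-c[1])-90,d(c[3]-c[2])-90,d(c[2]-c[1]),d(c[3]-c[0]))
print('stops front-top mid',g(190,165,.024),g(127,557,.024))
tool()
"
```

```text
[[ 77.2  29.4]
 [ 77.6 -38.3]
 [125.  -36.9]
 [125.3  30.7]] [101.27485853  -3.77930846]
0.3442022614037228 -0.2383118218003375 1.6480073980988363 1.5996573173870823
stops front-top mid [70.0817175  54.95703017] [ 70.3732444  -62.41818813]
tool in station: x -205.1 y -4.9 rel head 3.20 z 81.2 F [ 1.4  0.4 -0.5] tilt [ 0.017 -0.015]
guard if in contact and centred: -130.7 -0.8
```

```bash
python3 -m inch '[[[0,12,0,0,0],[0,12,0,-5,0],[0,0,0,-42,0],[0,0,0,-45,0],[0,-30,0,-45,0],[0,-45,0,-40,0.4],[0,-45,0,-40,0.4],[0,-45,0,-15,0.4],[0,-45,0,0,0.4],[0,-40,0,0,0.4],[0,-30,0,0,0.4],[0,0,0,0,0]]]'; python3 -c "
from h import *
tool();save('wrist','w17')"
```

```text
clock: 20.7
position: [0.5025, -0.2634, 0.3049]
ee_rot: [-2.372, -2.025, 0.014]
force: [0.0, 0.4, -0.8]
width: 1.002
tool in station: x 34.7 y 8.7 rel head 1.97 z 304.9 F [ 0.   0.4 -0.8] tilt [ 0.008 -0.023]
guard if in contact and centred: 109.1 11.2
```

View pics/w17.png

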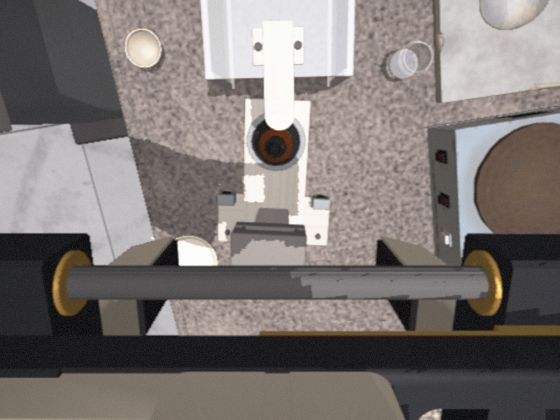

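Excellent view: guard front, tongue, plate and switch head together.

```bash
python3 -c "
from h import *
crop('w17',195,0,365,140,4.6,'w17a');crop('w17',195,90,345,250,3.7,'w17b')"
```

```text
(no output)
```

View pics/w17a.png

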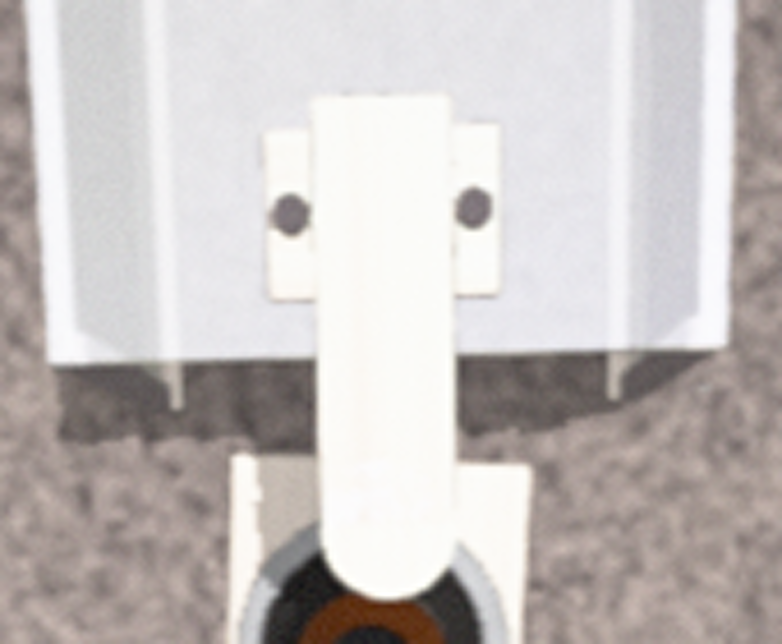

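View pics/w17b.png

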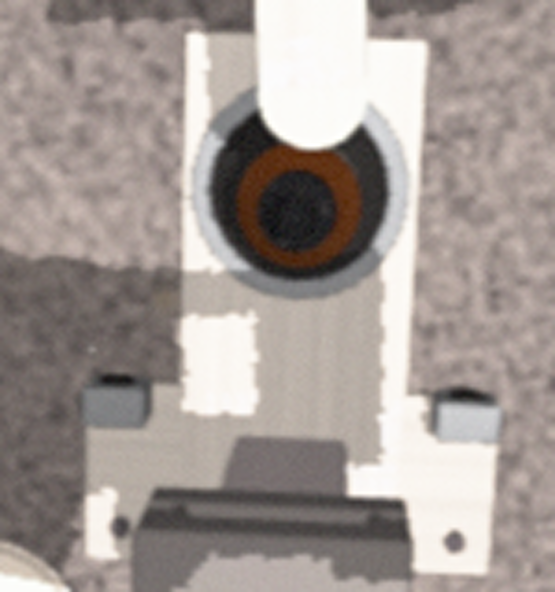

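```bash
python3 -c "
from h import *
w=load('w17');u=np.array([np.cos(SH),np.sin(SH)]);v=np.array([-u[1],u[0]])
L=lambda p:(np.array([(p[:2]-ST)@u,(p[:2]-ST)@v])*1e3).round(2)
A=lambda x,y,z:L(atz(*w,(195+x/4.6,y/4.6),z));B=lambda x,y,z:L(atz(*w,(195+x/3.7,90+y/3.7),z))
d=lambda a:round(float(np.degrees(np.arctan2(a[1],a[0]))),2)
t0=A(381,110,.132);t1=A(390,540,.132);tip=A(391,600,.132);fl=A(48,362,.128);fr=A(727,349,.128)
print('tongue',t0,t1,d(t1-t0),'tip',tip,'front',fl,fr,(fl+fr)/2,d(fr-fl)-90, 'tip-frontmid',d(tip-(fl+fr)/2))
print('L edge',d(A(322,540,.132)-A(312,110,.132)),'R',d(A(458,540,.132)-A(450,110,.132)))
print('hood sides',d(fl-A(27,20,.128)),d(fr-A(736,20,.128)))
disc=B(299,192,.016);bl=B(186,33,.006);br=B(428,42,.006);sl=B(118,384,.024);sr=B(468,397,.024)
print('disc',disc,'base front',(bl+br)/2,d(br-bl)-90,'stops',sl,sr,(sl+sr)/2,d(sr-sl)-90)
hl=B(157,489,.11);hr=B(405,501,.11);print('head low',hl,hr,(hl+hr)/2,d(hr-hl)-90)
"
```

```text
tongue [-104.87    0.76] [-28.42   5.19] 3.32 tip [-17.03   5.8 ] front [-59.43 -61.91] [-65.96  68.02] [-62.695   3.055] 2.8799999999999955 tip-frontmid 3.44
L edge 2.9 R 3.73
hood sides 3.0 3.17
disc [ 0.92 -0.4 ] base front [-48.675   0.255] -0.14000000000000057 stops [ 66.42 -59.04] [66.25 58.81] [66.335 -0.115] 0.0799999999999983
head low [ 77.1  -34.65] [77.72 33.9 ] [77.41  -0.375] -0.519999999999996
```

```bash
cat >> h.py <<'E'
def stw(x,y,z):
    u=np.array([np.cos(SH),np.sin(SH)]);v=np.array([-u[1],u[0]]);p=ST+(u*x+v*y)/1e3;return [p[0],p[1],z]
E
python3 -c "
from h import *
plan(stw(-228,-6,.29),82.15)"
```

```text
h0 81.11 p [ 0.5033 -0.261   0.3047] n 6 total [ 34.9 258.3 -14.7] dh 1.04
[0, 43, -1, 2, np.float64(-0.2)],[0, 43, -1, 2, np.float64(-0.2)],[0, 43, -1, 2, np.float64(-0.2)],[0, 43, -1, 2, np.float64(-0.2)],[0, 43, 0, 2, np.float64(-0.2)],[0, 43, 0, 2, np.float64(-0.2)],
```

```bash
python3 -m inch '[[[0,43,-1,2,-0.2],[0,43,-1,2,-0.2],[0,43,-1,2,-0.2],[0,43,-1,2,-0.2],[0,43,-1,2,-0.2],[0,43,-1,2,-0.2],[0,0,0,0,0]]]'; python3 -c "
from h import *
tool();plan(stw(-228,-6,.15),82.15)"
```

```text
clock: 21.45
position: [0.5334, 0.0193, 0.2938]
ee_rot: [-2.329, -2.067, 0.016]
force: [0.7, -0.1, -0.7]
width: 1.0
tool in station: x -248.7 y -14.9 rel head 4.18 z 293.8 F [ 0.7 -0.1 -0.7] tilt [ 0.011 -0.028]
guard if in contact and centred: -174.4 -9.5
h0 83.18 p [0.5334 0.0193 0.2938] n 4 total [   4.8  -22.  -143.8] dh -1.03
[0, -5, 2, 36, np.float64(0.3)],[0, -5, 2, 36, np.float64(0.3)],[0, -5, 2, 36, np.float64(0.3)],[0, -5, 2, 36, np.float64(0.3)],
```

```bash
python3 -m inch '[[[0,-4,3,40,0.4],[0,-4,3,42,0.4],[0,-4,3,42,0.2],[0,-2,2,42,0],[0,-2,2,28,0],[0,0,0,10,0],[0,0,0,0,0]]]'; python3 -c "
from h import *
tool();plan(stw(-215,-5.2,.082),82.15)"
```

```text
clock: 22.15
position: [0.538, 0.0221, 0.084]
ee_rot: [-2.318, -2.074, 0.012]
force: [-0.0, -0.5, -0.5]
width: 1.003
tool in station: x -252.4 y -11.0 rel head 4.63 z 84.0 F [-0.  -0.5 -0.5] tilt [ 0.015 -0.028]
guard if in contact and centred: -178.1 -4.9
h0 83.63 p [0.538  0.0221 0.084 ] n 1 total [ -1.5 -37.8  -2. ] dh -1.48
[0, -38, 3, 2, np.float64(1.5)],
```

```bash
python3 -m inch '[[[0,-10,1,0,0.6],[0,-10,1,0,0.6],[0,-8,1,0,0.4],[0,-3,0,0,0],[0,0,0,0,0]]]'; python3 -c "
from h import *
tool();plan(stw(-210,-4.9,.082),82.15)"
```

```text
clock: 22.65
position: [0.5402, -0.0113, 0.0888]
ee_rot: [-2.352, -2.043, 0.002]
force: [0.2, -0.5, 0.6]
width: 0.999
tool in station: x -220.0 y -2.4 rel head 2.93 z 88.8 F [ 0.2 -0.5  0.6] tilt [ 0.016 -0.021]
guard if in contact and centred: -145.6 1.4
h0 81.93 p [ 0.5402 -0.0113  0.0888] n 1 total [-4.4 -9.3 -6.8] dh 0.22
[0, -10, -3, 7, np.float64(-0.2)],
```

```bash
python3 -m inch '[[[0,-5,-3,4,-0.2],[0,-5,0,2,0],[0,-6,0,0,0],[0,0,0,0,0]]]'; python3 -c "
from h import *
tool()"
```

```text
clock: 23.05
position: [0.5348, -0.0272, 0.0826]
ee_rot: [-2.348, -2.048, -0.0]
force: [0.2, -0.1, -0.1]
width: 0.998
tool in station: x -203.3 y -4.7 rel head 3.17 z 82.6 F [ 0.2 -0.1 -0.1] tilt [ 0.017 -0.02 ]
guard if in contact and centred: -128.9 -0.6
```

```bash
python3 -m inch '[[[0,-6,0,0,0.3],[0,-9,1.8,0,1.1],[0,-9,1.8,0,1.1],[0,-9,1.8,0,1.1],[0,-9,1.5,0,0.8]]]'; python3 -c "
from h import *
tool()"
```

```text
clock: 23.55
position: [0.5367, -0.0667, 0.0825]
ee_rot: [-2.421, -1.956, -0.006]
force: [0.8, 4.2, 2.6]
width: 1.001
tool in station: x -164.9 y 4.7 rel head -1.13 z 82.5 F [0.8 4.2 2.6] tilt [ 0.021 -0.02 ]
guard if in contact and centred: -90.4 3.2
```

```bash
python3 -c "
from h import *
save('top','t18');crop('t18',270,185,385,265,6.8,'t18d');tool()"
```

```text
tool in station: x -162.7 y 4.9 rel head -1.28 z 82.5 F [1.3 0.9 0.6] tilt [ 0.02 -0.02]
guard if in contact and centred: -88.2 3.3
```

View pics/t18d.png

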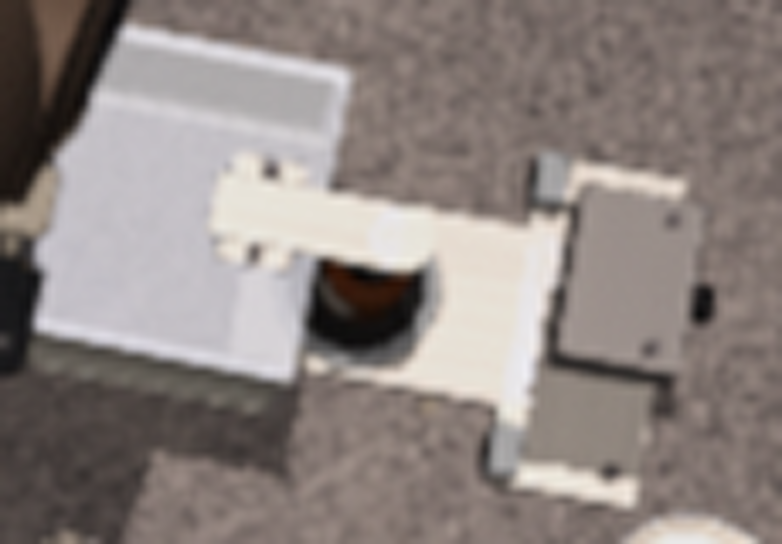

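```bash
python3 -c "
from h import *
guard_top('t18',270,185,6.8,[(125,25),(352,70),(296,383),(33,333),(437,239)])
w=load('t18');u=np.array([np.cos(SH),np.sin(SH)]);v=np.array([-u[1],u[0]])
L=lambda p:(np.array([(p[:2]-ST)@u,(p[:2]-ST)@v])*1e3).round(1)
g=lambda x,y,z:L(atz(*w,(270+x/6.8,185+y/6.8),z))
for p in [(584,188),(557,355),(678,375),(703,207)]: print('head',g(*p,.15))
"
```

```text
heads rel [-1.1  -0.42 -0.25] front mid [-20.5   0.5] C from front [-85.5   1.1] tip [24.7  2.4] C from tip [-85.3   3.5] front width 0.1296220689363496
head [77.3 29.8]
head [ 77.3 -37.8]
head [125.1 -37.1]
head [124.7  30.8]
```

```bash
python3 -m inch '[[[0,12,0,0,0],[0,12,0,-5,0],[0,0,0,-42,0],[0,0,0,-45,0],[0,-25,0,-45,0],[0,-45,0,-40,0],[0,-45,0,-40,0],[0,-45,-3,-10,-0.2],[0,-45,-3,0,-0.2],[0,-20,0,0,-0.3],[0,0,0,0,0]]]'; python3 -c "
from h import *
tool();save('wrist','w19');crop('w19',195,0,365,140,4.6,'w19a');crop('w19',195,90,345,250,3.7,'w19b')"
```

```text
clock: 24.7
position: [0.4954, -0.2529, 0.3041]
ee_rot: [-2.403, -1.986, 0.006]
force: [0.5, 0.0, -0.1]
width: 1.0
tool in station: x 25.8 y -0.3 rel head 0.14 z 304.1 F [ 0.5  0.  -0.1] tilt [ 0.013 -0.021]
guard if in contact and centred: 100.3 -0.1
```

View pics/w19a.png

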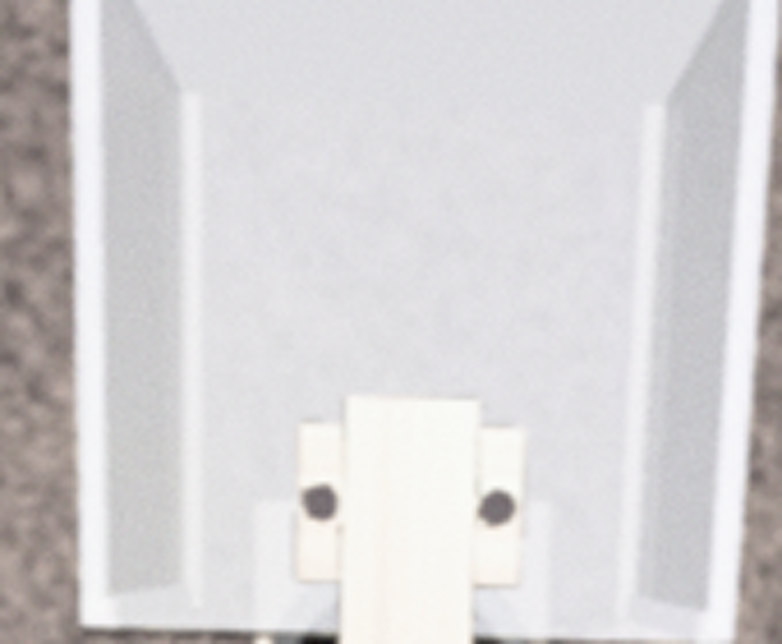

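View pics/w19b.png

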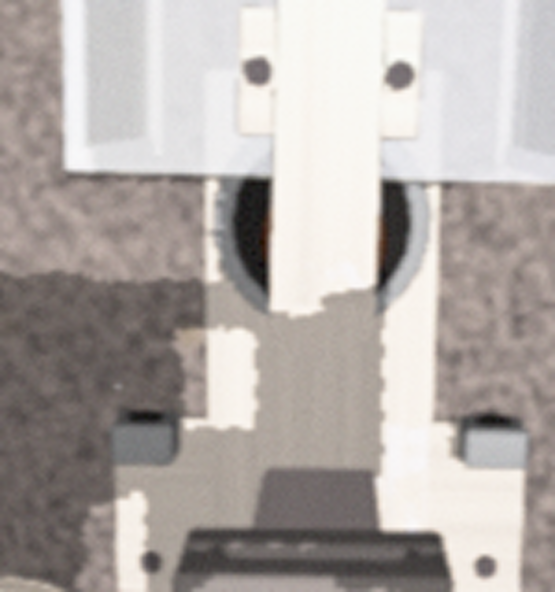

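```bash
python3 -c "
from h import *
crop('w19',200,80,370,250,4.4,'w19c')"
```

```text
(no output)
```

View pics/w19c.png

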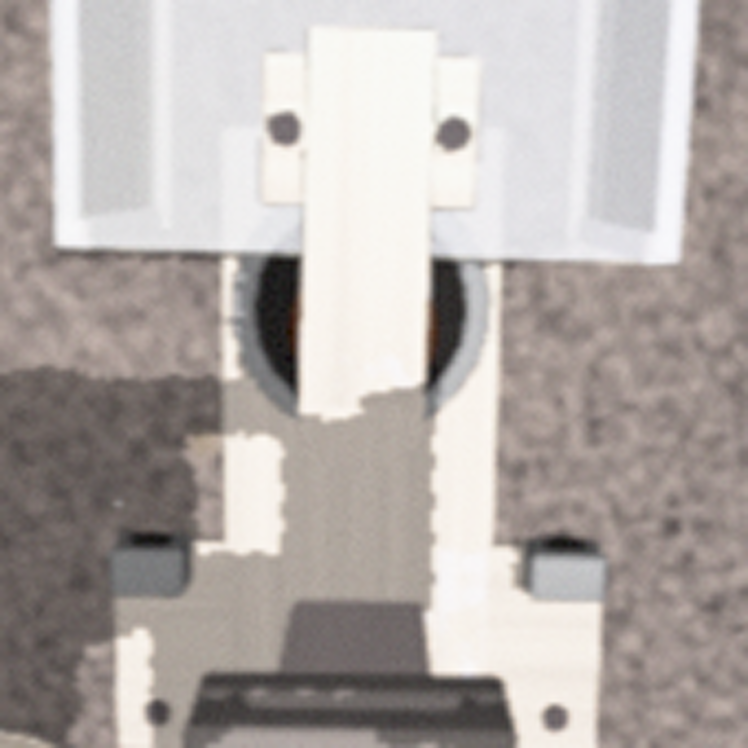

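```bash
python3 -c "
from h import *
w=load('w19');u=np.array([np.cos(SH),np.sin(SH)]);v=np.array([-u[1],u[0]])
L=lambda p:(np.array([(p[:2]-ST)@u,(p[:2]-ST)@v])*1e3).round(2)
A=lambda x,y,z:L(atz(*w,(200+x/4.4,80+y/4.4),z))
d=lambda a:round(float(np.degrees(np.arctan2(a[1],a[0]))),2)
t0=A(373,40,.132);t1=A(365.5,370,.132);fl=A(57,247,.128);fr=A(682,262,.128)
print('tongue',t0,t1,d(t1-t0),'front',fl,fr,(fl+fr)/2,d(fr-fl)-90)
a=load('w19');B=lambda x,y,z:L(atz(*w,(195+x/4.6,y/4.6),z))
print('sides',d(fl-B(71,20,.128)),d(fr-B(775,20,.128)))
sl=A(151,547,.024);sr=A(567,550,.024);print('stops',sl,sr,(sl+sr)/2,d(sr-sl)-90)
hl=A(210,676,.11);hr=A(500,681,.11);print('head',hl,hr,(hl+hr)/2,'disc',A(362.5,315,.016), 'base sides y',A(223,500,.006),A(497,500,.006))
"
```

```text
tongue [-62.35   2.83] [3.39 1.77] -0.92 front [-21.43 -62.65] [-18.84  67.12] [-20.135   2.235] -1.1400000000000006
sides -1.08 -0.63
stops [ 67.14 -59.38] [67.11 58.7 ] [67.125 -0.34 ] 0.010000000000005116
head [ 77.67 -34.12] [78.25 33.43] [77.96  -0.345] disc [2.01 0.36] base sides y [ 57.04 -40.36] [56.47 40.  ]
```

```bash
python3 -c "
from h import *
plan(stw(-192,5,.29),77.95)"
```

```text
h0 79.21 p [ 0.4959 -0.2514  0.304 ] n 5 total [ 46.3 211.3 -14. ] dh -1.26
[0, 43, 1, 3, np.float64(0.3)],[0, 43, 1, 3, np.float64(0.3)],[0, 43, 1, 3, np.float64(0.3)],[0, 43, 1, 3, np.float64(0.3)],[0, 43, 0, 3, np.float64(0.3)],
```

```bash
python3 -m inch '[[[0,43,1,3,0.3],[0,43,1,3,0.4],[0,43,2,3,0.4],[0,43,2,3,0.4],[0,38,2,3,0.4],[0,0,0,0,0]]]'; python3 -c "
from h import *
tool();plan(stw(-192,5,.15),77.95)"
```

```text
clock: 25.35
position: [0.5467, -0.0267, 0.29]
ee_rot: [-2.423, -1.954, 0.008]
force: [-0.3, 0.4, -0.2]
width: 1.001
tool in station: x -206.1 y 6.9 rel head -1.25 z 290.0 F [-0.3  0.4 -0.2] tilt [ 0.014 -0.026]
guard if in contact and centred: -131.6 5.2
h0 77.75 p [ 0.5467 -0.0267  0.29  ] n 4 total [  -4.5  -13.5 -140. ] dh 0.20
[0, -4, 0, 35, np.float64(-0.0)],[0, -4, 0, 35, np.float64(-0.0)],[0, -4, 0, 35, np.float64(-0.0)],[0, -4, 0, 35, np.float64(-0.0)],
```

```bash
python3 -m inch '[[[0,-1,0,40,0],[0,-1,0,42,0],[0,-1,0,42,0],[0,-1,0,42,0],[0,0,0,28,0],[0,0,0,8,0],[0,0,0,0,0]]]'; python3 -c "
from h import *
tool();plan(stw(-170,5,.082),77.95)"
```

```text
clock: 26.05
position: [0.5415, -0.0082, 0.0819]
ee_rot: [-2.397, -1.98, 0.005]
force: [-1.1, -0.2, 0.7]
width: 0.998
tool in station: x -223.2 y -1.8 rel head 0.09 z 81.9 F [-1.1 -0.2  0.7] tilt [ 0.018 -0.027]
guard if in contact and centred: -148.7 -1.7
h0 79.09 p [ 0.5415 -0.0082  0.0819] n 2 total [ -3.5 -53.6   0.1] dh -1.14
[0, -27, 3, 0, np.float64(0.6)],[0, -27, 4, 0, np.float64(0.6)],
```

```bash
python3 -m inch '[[[0,-13,2,0,0.4],[0,-13,2,0,0.4],[0,-11,1,0,0.3],[0,-5,0,0,0],[0,0,0,0,0]]]'; python3 -c "
from h import *
tool();plan(stw(-166,5,.082),77.95)"
```

```text
clock: 26.55
position: [0.5412, -0.0548, 0.0864]
ee_rot: [-2.423, -1.957, -0.005]
force: [-0.6, -0.2, -0.7]
width: 1.001
tool in station: x -177.5 y 6.9 rel head -1.13 z 86.4 F [-0.6 -0.2 -0.7] tilt [ 0.019 -0.019]
guard if in contact and centred: -103.0 5.4
h0 77.87 p [ 0.5412 -0.0548  0.0864] n 1 total [ -4.  -10.9  -4.4] dh 0.08
[0, -12, -2, 4, np.float64(-0.1)],
```

```bash
python3 -m inch '[[[0,-6,-2,4,0],[0,-6,0,1,0],[0,-7,0,0,0],[0,-8,0,0,0],[0,-8,0,0,0],[0,-8,0,0,0],[0,-8,0,0,0],[0,-5,0,0,0]]]'; python3 -c "
from h import *
tool()"
```

```text
clock: 27.35
position: [0.5294, -0.1051, 0.0811]
ee_rot: [-2.411, -1.964, -0.018]
force: [0.6, 5.1, 2.6]
width: 1.0
tool in station: x -125.9 y 4.8 rel head -0.69 z 81.1 F [0.6 5.1 2.6] tilt [ 0.029 -0.017]
guard if in contact and centred: -51.4 3.9
```

```bash
python3 -m inch '[[[0,-5,0.5,0,0.3],[0,-6,0.8,0,0.5],[0,-6,0.8,0,0.5],[0,-6,0.3,0,0.1],[0,-4,0,0,0]]]'; python3 -c "
from h import *
tool();save('side','s20');crop('s20',230,200,330,310,5.2,'s20c');save('top','t20');crop('t20',280,185,385,265,7,'t20d')"
```

```text
clock: 27.85
position: [0.5278, -0.1286, 0.0811]
ee_rot: [-2.429, -1.937, -0.026]
force: [1.8, 5.3, 3.7]
width: 1.0
tool in station: x -102.5 y 7.7 rel head -1.86 z 81.1 F [1.8 5.3 3.7] tilt [ 0.035 -0.017]
guard if in contact and centred: -28.0 5.3
```

View pics/t20d.png

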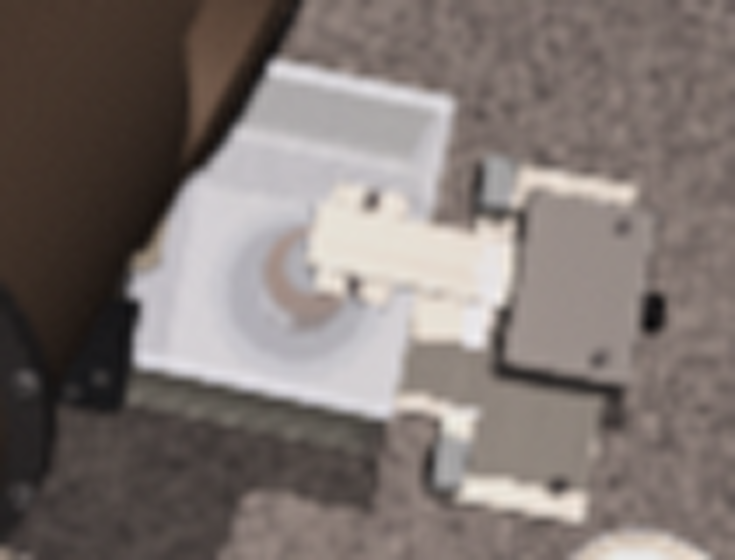

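View pics/s20c.png

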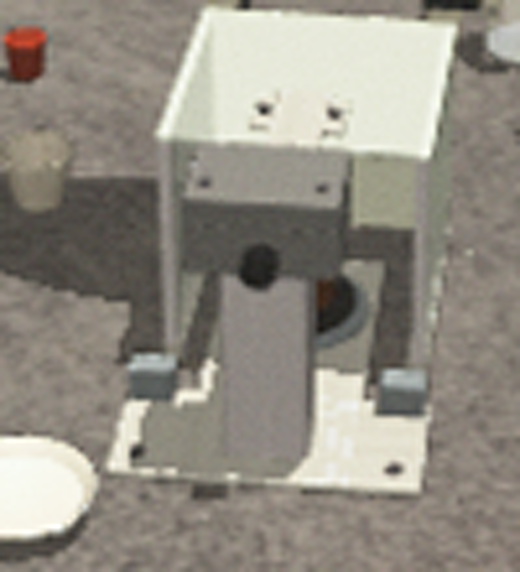

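```bash
python3 -c "
from h import *
crop('t20',320,200,375,250,13,'t20e')
guard_top('t20',280,185,7,[(275,60),(455,97),(390,417),(132,365),(515,262)])
"
```

```text
heads rel [-1.52 -1.07 -2.02] front mid [42.   2.4] C from front [-23.    4.1] tip [77.2  5.7] C from tip [-32.7   8.6] front width 0.1291940630558028
```

View pics/t20e.png

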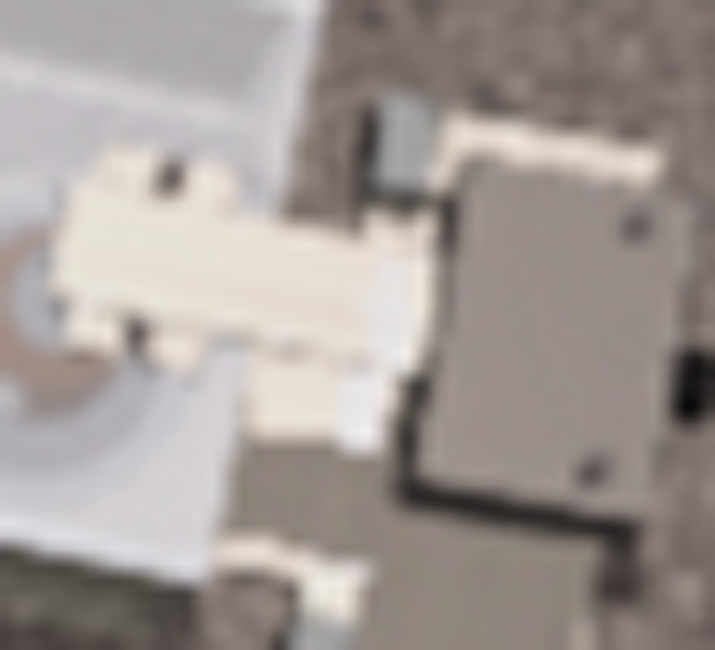

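```bash
python3 -m inch '[[[0,-4,0,0,0],[0,-5,0,0,0],[0,-5,0,0,0],[0,-4,0,0,0]]]'; python3 -c "
from h import *
tool()"
```

```text
clock: 28.35
position: [0.5245, -0.1438, 0.0806]
ee_rot: [-2.424, -1.941, -0.029]
force: [1.0, 5.9, 3.4]
width: 1.002
tool in station: x -86.9 y 7.4 rel head -1.66 z 80.6 F [1.  5.9 3.4] tilt [ 0.037 -0.017]
guard if in contact and centred: -12.5 5.3
```

```bash
python3 -m inch '[[[0,-3,0,0,0],[0,-4,0,0,0]]]'; python3 -m inch '[[[0,-3,0,0,0]]]'; python3 -c "
from h import *
tool()"
```

```text
clock: 28.55
position: [0.5233, -0.1491, 0.0804]
ee_rot: [-2.421, -1.942, -0.031]
force: [2.2, 6.8, 4.9]
width: 1.0
clock: 28.65
position: [0.5226, -0.1511, 0.0803]
ee_rot: [-2.42, -1.941, -0.032]
force: [0.0, 6.5, 5.1]
width: 0.998
tool in station: x -79.4 y 7.0 rel head -1.54 z 80.3 F [0.  6.5 5.1] tilt [ 0.04  -0.018]
guard if in contact and centred: -4.9 5.0
```

```bash
python3 -m inch '[[[0,-3,0,0,0],[0,-2,0,0,0]]]';python3 -c "
from h import *
tool()"
```

```text
clock: 28.85
position: [0.5218, -0.1535, 0.0803]
ee_rot: [-2.416, -1.942, -0.035]
force: [1.6, 10.3, 5.6]
width: 0.999
tool in station: x -76.9 y 6.6 rel head -1.44 z 80.3 F [ 1.6 10.3  5.6] tilt [ 0.044 -0.019]
guard if in contact and centred: -2.4 4.7
```

```bash
python3 -m inch '[[[0,-2,-0.5,0,-0.7],[0,-2,-0.5,0,-0.7]]]';python3 -c "
from h import *
tool();save('side','s21');crop('s21',230,200,330,310,5.2,'s21c');save('top','t21');crop('t21',280,185,385,265,7,'t21d')"
```

```text
clock: 29.05
position: [0.5201, -0.1524, 0.0802]
ee_rot: [-2.385, -1.97, -0.04]
force: [1.3, 10.3, 7.6]
width: 1.003
tool in station: x -77.6 y 4.7 rel head 0.08 z 80.2 F [ 1.3 10.3  7.6] tilt [ 0.05 -0.02]
guard if in contact and centred: -3.1 4.8
```

View pics/t21d.png

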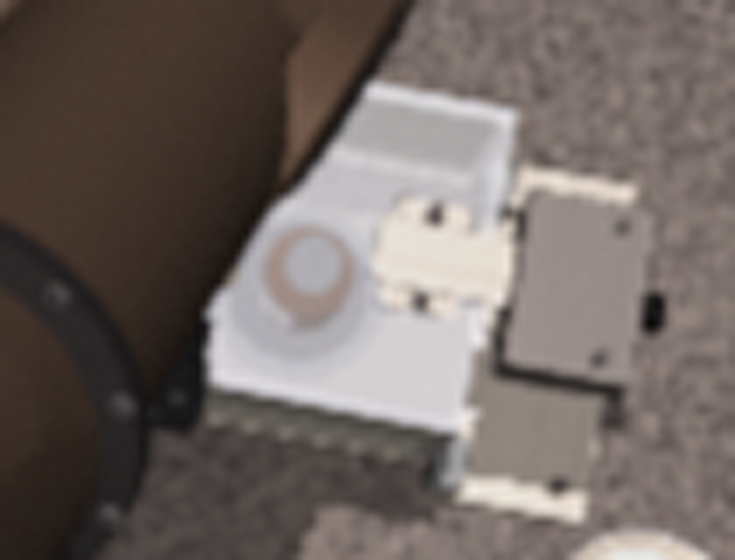

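View pics/s21c.png

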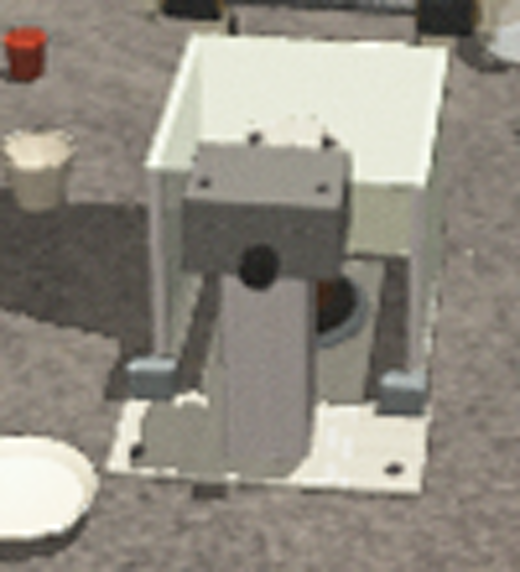

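```bash
python3 -m inch '[[[0,8,0,0,0],[0,15,0,-5,0],[0,0,0,-42,0],[0,0,0,-45,0],[0,-20,0,-45,0],[0,-45,-2,-40,0],[0,-45,-2,-40,0],[0,-40,0,-10,0],[0,0,0,0,0]]]'; python3 -c "
from h import *
guard_top('t21',280,185,7,[(373,85),(517,112),(462,430),(205,380),(515,262)])
tool();save('wrist','w22');crop('w22',200,60,370,240,4.2,'w22c')"
```

```text
clock: 30.05
position: [0.4938, -0.279, 0.2942]
ee_rot: [-2.385, -1.973, -0.019]
force: [0.1, 0.5, -0.0]
width: 1.001
heads rel [-0.5  -0.68 -0.58] front mid [68.5  1.6] C from front [3.5 2.3] tip [77.2  5.7] C from tip [-32.8   6.8] front width 0.1275184789861504
tool in station: x 51.7 y 3.1 rel head 0.16 z 294.2 F [ 0.1  0.5 -0. ] tilt [ 0.039 -0.027]
guard if in contact and centred: 126.2 3.3
```

View pics/w22.png

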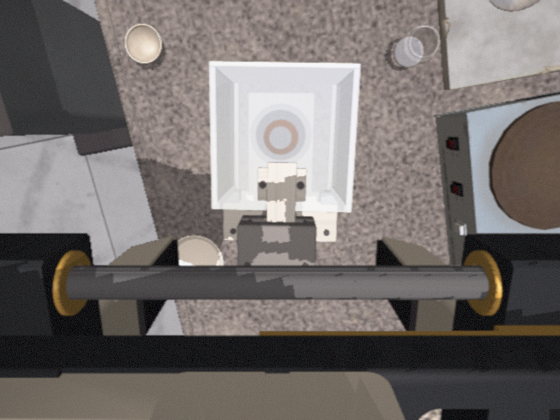

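View pics/w22c.png

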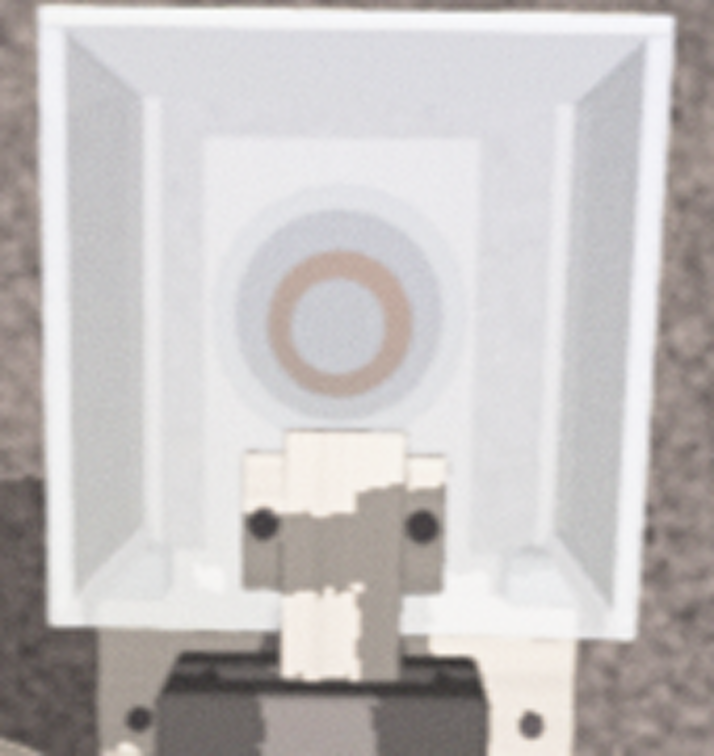

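```bash
python3 -c "
from h import *
w=load('w22');u=np.array([np.cos(SH),np.sin(SH)]);v=np.array([-u[1],u[0]])
L=lambda p:(np.array([(p[:2]-ST)@u,(p[:2]-ST)@v])*1e3).round(2)
A=lambda x,y,z:L(atz(*w,(200+x/4.2,60+y/4.2),z))
d=lambda a:round(float(np.degrees(np.arctan2(a[1],a[0]))),2)
bl,br,fr,fl=[A(x,y,.128) for x,y in [(40,7),(674,17),(635,637),(48,626)]]
print(bl,br,fr,fl,'C',(bl+br+fr+fl)/4,'heads',d(fl-bl),d(fr-br),d(br-bl)-90,d(fr-fl)-90)
t0=A(346,440,.132);t1=A(340.5,640,.132);print('tongue',t0,t1,d(t1-t0))
print('disc',A(340,314,.016),'bottle',A(341,323,.061),'base sides',A(204,300,.006),A(480,300,.006))
print('head low',A(181,654,.11),A(476,658,.11),'holes',A(139,718,.006),A(531,724,.006))
"
```

```text
[-63.05 -59.65] [-61.02  69.3 ] [67.74 67.34] [ 66.53 -62.38] C [2.55   3.6525] heads -1.21 -0.87 -0.9000000000000057 -0.5300000000000011
tongue [24.5   3.54] [68.14  2.64] -1.18
disc [-0.05  0.18] bottle [1.53 1.2 ] base sides [ -3.73 -39.52] [-4.04 40.48]
head low [ 76.97 -35.08] [77.21 33.96] holes [122.52 -61.17] [123.03  59.22]
```

```bash
python3 -m inch '[[[0,0,0,-5,0],[0,0,0,0,0]]]'; python3 -c "
from h import *
save('top','t23')
a=cv2.imread('pics/t23.png').astype(int);b=cv2.imread('pics/t1.png').astype(int)
for n,(x,y) in dict(beaker=(232,175),dropper=(265,172),wb=(299,174),stop=(231,274),cruc=(281,270),dish=(371,273)).items(): print(n,abs(a[y-8:y+8,x-8:x+8]-b[y-8:y+8,x-8:x+8]).mean().round(1))
print(workorder.sign_off())"
```

```text
clock: 30.3
position: [0.4947, -0.2751, 0.2977]
ee_rot: [-2.38, -1.974, -0.019]
force: [-0.5, -0.4, 0.0]
width: 0.997
beaker 14.4
dropper 9.9
wb 13.0
stop 12.3
cruc 67.4
dish 36.3
the job is handed in; nothing more can be done
None
```

View pics/t23.png

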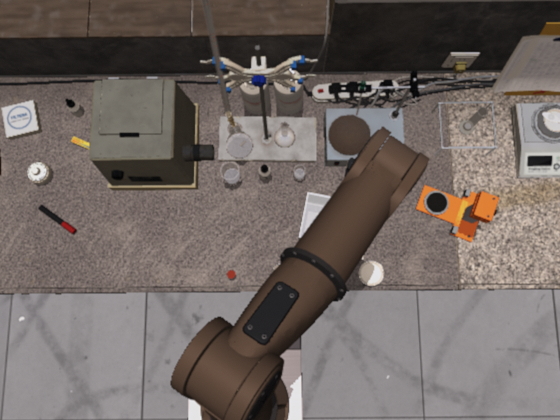

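The brown bottle is standing on the mixing plate, the guard is home with its tongue in the interlock slot, and I handed the job in at about 30 s. `sign_off()` gives no verdict, so the result rests on my last measurements.

- **Bottle:** I gripped it by the collar and tipped it up, but it slipped out at the lowest grip force and landed standing on the bench. I then took it by the body and set it on the plate. The last wrist picture puts its axis about 2 mm from the plate's centre, and it looks upright.
- **Guard:** I pushed it with the open fingertips along a curve to the stops, with three wrist-camera looks (two during the push, one after). The last one puts its centre at station (2.6, 3.7) mm, turned about -0.9° (0.016 rad). From that, the tongue tip is about 2.5 mm short of the slot's inner end and about 2 mm off its centre line; the limits are 10 mm and 4.5 mm.
- **Force:** tool force stayed near 13 N at most, including about 10 N along the travel at the stops. The gripper was open and clear when I handed in.
- **Bystanders:**
  - The beaker, dropper, weighing bottle, stopper and dish sit at about the same places in the final top picture, though the arm partly hides the dish.
  - The arm hides the crucible in that picture. The last wrist picture shows it standing, but I did not measure its position.
- **Disagreements:** the top camera reads 2–4 mm off the wrist camera on the station, so I trusted the wrist. During the S-turn the guard also drifted about 2 mm further sideways than the steering rule predicted, and I partly steered that out.

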